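Lock the clamping fixture with its pin

ROBOT

A 6-joint arm with a two-finger parallel gripper is mounted at the origin on the work surface; the furniture and walls round the work are solid. World frame = base frame: x ahead of the robot, y to its left, z up, the work surface at z = 0. Lengths are in m, angles in rad, forces in N, time in s.
With the tool pointing down it reaches from about 0.4 to 0.825 m from the base axis. Payload 7 kg.
Tool frame: the origin (TCP) lies at the very end of the fingers, on their centre line; the grasp point (between the pads) lies 19 mm behind it (robot.tcp_to_grasp is the distance from the TCP to the grasp point, in m); z points along the fingers, y is the direction in which the jaws open and shut (so a half turn about z gives the same grasp; the last joint's range is limited). The gripper opens to 88 mm and grips with 3 to 60 N. Pads are 19 mm wide; open, the fingers measure 130 mm over their backs; the gripper's body (78 mm by 193 mm) begins 47 mm behind the grasp point.
Start: joints at [-1.052, 0.359, 0.012, 0, -1.224, -0.288], TCP at [0.154, -0.657, 0.227] pointing down, gripper open.
Joint ranges: [-3.07, 3.07], [-1.43, 2.12], [-1.02, 1.25], [-3.03, 1.67], [-3.05, -0], [-3.03, 3.03]. Speed limits (rad/s): [2.39, 2.39, 3.01, 3.14, 3.14, 3.14].

INTERFACE

Orientations are given as a 3x3 rotation matrix whose columns are the frame's x, y, z axes.
In Python, from cell import robot, vision gives the robot as it stands. The module is installed in compiled form; this text tells all that it offers.
- The arm moves only by the tool carry_out, never from a script. Its argument "commands" is a list of rows, each an object of numbers: "tx", "ty", "tz": the shift along the tool's x, y, z scaled (see below); "rx", "ry", "rz": the turn, a rotation vector about the tool's x, y, z scaled (see below). In form: [{"tx": .., "ty": .., "tz": .., "rx": .., "ry": .., "rz": ..}, ...]. A call has 1 to 5 rows; each row shifts and turns the pose as measured when the row begins, along the tool's axes as they then stand; what a row does not reach is not made up. The controller multiplies each number of a shift by 2.5 cm and each number of a turn by 4 degrees. A row lasts 1/10 s, in which the tool goes at most 50 mm and 8.59 degrees, less where a joint would pass 70% of its speed; a pose out of reach is approached as far as the arm can. A call with a number of a shift or a turn outside -1 to 1 is refused whole. A call with a gripper value outside its range is refused whole. "gripper" is the closure, from 0 (fully open) to 1 (shut), set as the call begins (left out, the last holds). The fingers move at their own pace and stop on an object; "grip_force" is the grip in N (left out, the last holds). Time passes only in rows, so rows that do not move let the fingers close. It gives the time, the measured TCP pose, the force and the opening at its end, in the units of the state.
- robot.get_obs(): the state, without advancing time (a new reading comes with each control period).
- vision.get_image(name): name is "side" or "top" or "wrist"; returns (picture, depth): 384x512x3 uint8, red, green, blue; 384x512 float32, m along the optical axis (not along the pixel's ray), 0 where there is no reading.
- vision.camera_params(name): a dict with "fx", "fy", "cx", "cy" (pixels), "dist_coeffs" ([k1, k2, p1, p2, k3] as OpenCV has them; the pictures are not rectified), "eye" and "attitude" of the camera in the world; the wrist camera has in their place "mount" (4x4, takes a point from camera to tool coordinates, whose origin is the TCP and whose axes are the flange's). Camera axes: x right, y up, looking along -z (the intrinsics and any distortion apply to the point x, -y, -z); pixel columns grow to the right and rows downward; lengths in m; the calibration is good to about 2 mm. A picture is of the moment at which its call begins: read the wrist's pose just before it. camera_params takes no time and is no camera call.
- robot.job_done(): hands the job in, once; it reports no verdict.
The state is a dict: "clock": time; "joints": joint angles; "dq": joint speeds; "joint_torque": joint torques, N m; "ee_pos": TCP position; "tcp_rot": TCP orientation; "contact_force": force on the tool from outside, world axes, zero at the start; "wrist_torque": the same for the moment, N m; "width": finger opening in m.
Only numpy, scipy, OpenCV 4.12 (cv2) and the standard library are available. Lean on these libraries where they do the work, as an engineer would, in place of code of your own. Each camera call takes 0.05 s, during which the arm holds its last target.

TASK

Swing the fixture's steel plate round with its lever until the hole in the plate lies between the two holes of the fork, then push the locking pin from the wooden holder down through all three, fully home, so that its head sits on the fork. Let go of it, and do not shift or knock over the piston standing near by.

Things in the scene. Friction and masses are not known exactly. Their poses are not given: they have to be found in the camera images.
- fixture: Grey clamping fixture fixed to the bench; origin on its pivot axis at bench level, y axis from pivot to fork, z up. The fork's two cheeks are 64 mm wide: the upper 46 to 66 mm above the bench with an 18 mm hole, the lower 10 to 30 mm with a 19.5 mm hole on the same vertical axis. The lower hole ends on the foot, 10 mm above the bench.
- pivot (a point): Top of the pivot bolt, 70 mm above the bench, on the vertical axis of plate and lever; axes as the fixture's. The steel swing plate lies 33 to 43 mm above the bench; its outer end is 90 mm across and 46 mm deep, with one 18.5 mm hole at its middle, 110 mm from the pivot. It turns with light friction (about 3 N at the lever grip) and stays where left.
- fork_hole (a point): Centre of the mouth of the fork's hole, on top of the upper cheek, 66 mm above the bench, 110 mm from the pivot; axes as the fixture's. With the plate in the fork but its hole off line, a pin put in here stands on the plate, held up by the cheek, its head 29 mm above the cheek; it drops as the plate's hole comes under it, blocks the plate, and may need a push to go fully home.
- fork_gap (a point): Point below fork_hole between the cheeks, 38 mm above the bench, where the plate's hole must come. At the start the plate's hole is 0.55 to 0.95 rad anticlockwise of here (from above, about the pivot) and the gap is empty on the hole's axis: turn the plate clockwise. It can turn past the fork by 0.6 rad.
- lever_grip (a point): Middle of the lever's upright black grip, 95 mm above the bench, 90 mm from the pivot; grip 20 to 22 mm in diameter, from 58 to 120 mm above the bench. The lever is clamped tight on the plate, roughly opposite its hole across the pivot, but by hand: the hole may lie up to 0.08 rad either way off the line through grip and pivot. Where it really is must be seen or felt.
- pin_head (a point): Centre of the dark round head of the loose locking pin (about 0.16 kg): head 28 mm in diameter, 40 mm tall; below it a steel shank 16 mm in diameter, 52 mm long, its last 9 mm tapering to 8 mm. z points from shank to head. At the start it stands in the wooden holder, head resting on it. Fully home in the fork, this point is 20 mm above fork_hole.
- holder: Wooden block fixed to the bench, 76 x 66 x 62 mm, with a 22 mm hole in which the locking pin stands at the start; origin at its underside.
- piston: Bare metal engine piston standing on the bench, 55 mm across, 54 mm tall, origin at its underside. Bystander.
Mind the look-alikes: they are no part of the job. There is more than one size of the part that bears pin_head; the job needs the middle-sized.

How it is judged:
At the end, for the whole second after the job is handed in: The pin stands upright (within 0.08 rad) in the fork's hole (within 5 mm), its head on the upper cheek to within 3.5 mm, so that it passes through both cheeks and the plate's hole; the lever grip is within 18 mm of the line from fork to pivot, on the far side of the pivot; the pin is released (z of pin_head in the frame of fork_hole between 0.015 and 0.0235 m and horizontal distance between pin_head and fork_hole below 0.005 m and angle between pin_head's own z axis and vertical below 0.08 rad and x of lever_grip in the frame of pivot between -0.018 and 0.018 m and y of lever_grip in the frame of pivot below -0.05 m); the robot touches nothing.
It fails at once if the piston is shifted by more than 30 mm or knocked over (distance of piston from where it was at the start of the episode above 0.03 m or angle between piston's own z axis and vertical above 0.5 rad).
It also fails if it takes over 64 s, if anything falls off the work surface, if the arm or the gripper's body presses on something with over 40 N, if the wrist force passes 120 N, or if a joint passes its speed limit or range.

## Working session

There is one attempt and no reset: what is moved stays moved. The work goes in short steps, Python scripts to look and compute and a tool call to move; the robot and the scene stay as the last step left them, time stands still between calls to the robot, and variables do not carry over. Pictures are saved under pics/ and viewed, and the job is handed in when it is done.

Besides the shell and the picture viewer there is one more tool, called after "Call:" in YAML: its name, and indented under it one key for each argument. carry_out: Moves the arm, as the interface text tells. Shifts and turns lie within -1 to 1; 1 stands for 2.5 cm of shift or 4 degrees of turn. Its arguments: {"type":"object","properties":{"commands":{"type":"array","items":{"type":"object","properties":{"tx":{"type":"number","minimum":-1,"maximum":1},"ty":{"type":"number","minimum":-1,"maximum":1},"tz":{"type":"number","minimum":-1,"maximum":1},"rx":{"type":"number","minimum":-1,"maximum":1},"ry":{"type":"number","minimum":-1,"maximum":1},"rz":{"type":"number","minimum":-1,"maximum":1}}}},"gripper":{"type":"number"},"grip_force":{"type":"number"}},"required":["commands"]}

```bash
mkdir -p pics
cat > h.py <<'E'
import numpy as np, cv2
from cell import robot, vision
def cam(n,obs=None):
    p=vision.camera_params(n)
    K=np.array([[p['fx'],0,p['cx']],[0,p['fy'],p['cy']],[0,0,1.]])
    d=np.array(p['dist_coeffs'],float)
    if n=='wrist':
        M=np.array(p['mount']);R=np.array(obs['tcp_rot']);t=np.array(obs['ee_pos'])
        Rw=R@M[:3,:3];e=R@M[:3,3]+t
    else:
        e=np.array(p['eye'],float);Rw=np.array(p['attitude'],float)
    return K,d,Rw,e
def rays(c,uv):
    K,d,R,e=c
    q=cv2.undistortPoints(np.array(uv,float).reshape(-1,1,2),K,d).reshape(-1,2)
    v=np.c_[q[:,0],-q[:,1],-np.ones(len(q))]
    return v@R.T
def onplane(c,uv,z):
    v=rays(c,uv);e=c[3]
    return e+v*((z-e[2])/v[:,2])[:,None]
def proj(c,P):
    K,d,R,e=c
    q=(np.array(P,float).reshape(-1,3)-e)@R
    q=q*np.array([1,-1,-1])
    return cv2.projectPoints(q,np.zeros(3),np.zeros(3),K,d)[0].reshape(-1,2)
def cloud(c,dep):
    h,w=dep.shape
    u,v=np.meshgrid(np.arange(w),np.arange(h))
    r=rays(c,np.c_[u.ravel(),v.ravel()])
    return (c[3]+r*dep.ravel()[:,None]).reshape(h,w,3)
def shot(n,tag):
    o=robot.get_obs();im,dep=vision.get_image(n)
    np.savez(f'{tag}.npz',im=im,dep=dep,pos=o['ee_pos'],rot=o['tcp_rot'])
    cv2.imwrite(f'pics/{tag}.png',im[:,:,::-1])
    return im,dep,cam(n,o)
def load(n,tag):
    f=np.load(f'{tag}.npz');return f['im'],f['dep'],cam(n,dict(ee_pos=f['pos'],tcp_rot=f['rot']))
E
python3 - <<'E'
from h import *
for n in ('top','side','wrist'):
    p=vision.camera_params(n);print(n,p)
    shot(n,n+'0')
print(robot.get_obs())
E
```

```text
top {'fx': 499.25406929662176, 'fy': 499.25406929662176, 'cx': 256.1011652417369, 'cy': 194.11708098402667, 'dist_coeffs': array([-0.18495464,  0.        ,  0.        ,  0.        ,  0.        ]), 'eye': array([0.43432534, 0.07623713, 1.23508654]), 'attitude': array([[ 0.00868086,  0.99863383, -0.05152781],
       [-0.99934995,  0.01046713,  0.03449817],
       [ 0.03499038,  0.05119484,  0.99807553]])}
side {'fx': 354.92868199222636, 'fy': 354.92868199222636, 'cx': 256.75302368685533, 'cy': 189.16075843918853, 'dist_coeffs': array([-0.04614813,  0.        ,  0.        ,  0.        ,  0.        ]), 'eye': array([ 0.42180653, -0.71809685,  0.45489505]), 'attitude': array([[ 0.99490906,  0.02062316, -0.09864406],
       [-0.09812917,  0.4211475 , -0.90166815],
       [ 0.02294845,  0.90675767,  0.4210272 ]])}
wrist {'fx': 338.29946571037806, 'fy': 338.29946571037806, 'cx': 259.1154980324967, 'cy': 193.530442872471, 'dist_coeffs': array([0.02304701, 0.        , 0.        , 0.        , 0.        ]), 'mount': array([[-4.56483972e-05,  9.68952727e-01,  2.47246053e-01,
         6.46947437e-
[... 373 characters left out ...]
22409616e+00, -2.88092649e-01]), 'dq': array([-6.24682309e-04, -4.56210296e-03,  3.28635396e-03, -2.45561961e-04,
        8.67740220e-05,  1.50246017e-04]), 'joint_torque': array([-1.59660216e-03, -5.83276284e+01,  2.93289632e+01,  7.00124726e+00,
        8.73966026e-03, -1.05991955e-04]), 'ee_pos': array([ 0.154296  , -0.65675646,  0.2258545 ]), 'tcp_rot': array([[-9.73504139e-01, -2.28669044e-01, -3.99414500e-04],
       [-2.28669361e-01,  9.73503432e-01,  1.17965707e-03],
       [ 1.19080333e-04,  1.23973490e-03, -9.99999224e-01]]), 'contact_force': array([-0.7995111 ,  0.05259817, -0.05120724]), 'wrist_torque': array([-0.03680106, -0.03152559,  0.02563724]), 'width': 0.08744178380425964}
```

View pics/top0.png

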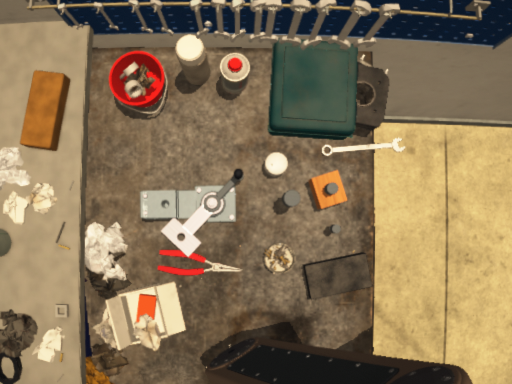

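View pics/side0.png

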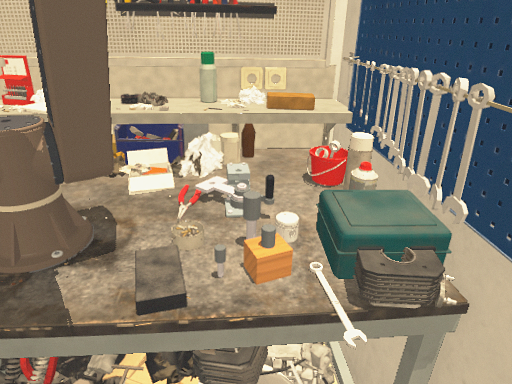

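Run:
```python
from h import *
im,dep,c=load('top','top0')
cv2.imwrite('pics/z1.png',cv2.resize(im[140:290,130:380,::-1],None,fx=3.2,fy=3.2,interpolation=cv2.INTER_CUBIC)[:600,:800])
P=cloud(c,dep)
for n,uv in dict(pivot=(211,203),grip=(238,174),hole=(181,236),plate=(170,238),pinbig=(291,199),pinh=(331,189),pins=(333,229),jar=(276,163),forktop=(160,205),body=(225,190)).items():
    print(n,P[uv[1],uv[0]].round(3))
im,dep,c=load('side','side0')
cv2.imwrite('pics/z2.png',cv2.resize(im[150:300,130:330,::-1],None,fx=4,fy=4,interpolation=cv2.INTER_CUBIC)[:600,:800])
```

```text
pivot [0.473 0.141 0.066]
grip [0.537 0.079 0.12 ]
hole [0.393 0.218 0.001]
plate [0.389 0.239 0.043]
pinbig [ 0.482 -0.04   0.125]
pinh [ 0.506 -0.135  0.104]
pins [ 0.414 -0.146  0.071]
jar [ 0.57  -0.012  0.052]
forktop [0.467 0.261 0.066]
body [0.504 0.109 0.055]
```

View pics/z1.png

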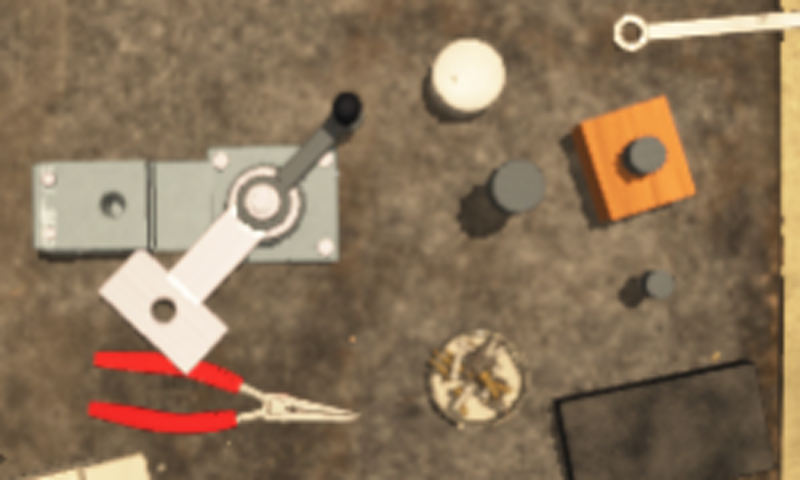

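View pics/z2.png

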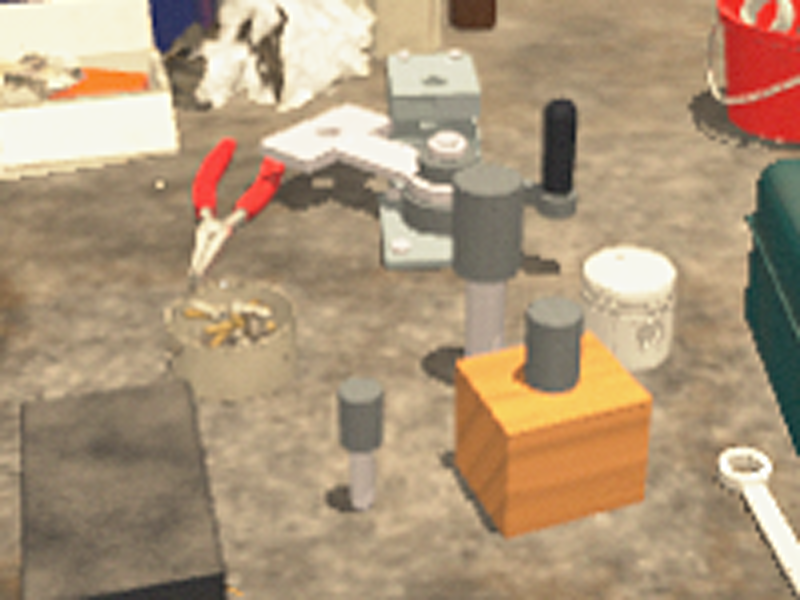

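```bash
cat > meas.py <<'E'
from h import *
def blob(im,uv,r,thr,dark=True):
    g=cv2.cvtColor(im,cv2.COLOR_RGB2GRAY)
    x,y=uv;s=8
    z=cv2.resize(g[y-r:y+r+1,x-r:x+r+1],None,fx=s,fy=s,interpolation=cv2.INTER_CUBIC)
    m=((z<thr) if dark else (z>thr)).astype(np.uint8)
    cs,_=cv2.findContours(m,cv2.RETR_EXTERNAL,cv2.CHAIN_APPROX_NONE)
    cs=[k for k in cs if cv2.contourArea(k)>50]
    ctr=s*(r+.5)
    k=min(cs,key=lambda k:abs(cv2.pointPolygonTest(k,(ctr,ctr),True)) if cv2.pointPolygonTest(k,(ctr,ctr),False)<0 else 0)
    (cx,cy),R=cv2.minEnclosingCircle(k);x0,y0,w,h=cv2.boundingRect(k)
    M=cv2.moments(k);c2=np.array([M['m10']/M['m00'],M['m01']/M['m00']])
    f=lambda q:(np.array(q)+.5)/s-.5+np.array([x-r,y-r])
    return f(c2),f((x0+w/2-.5,y0+h/2-.5)),w/s,h/s
E
python3 - <<'E'
from meas import *
im,dep,c=load('top','top0')
g=cv2.cvtColor(im,cv2.COLOR_RGB2GRAY)
for (x,y) in [(165,204),(181,237),(331,188),(238,174),(211,203)]:
    print(x,y);print(g[y-7:y+8,x-7:x+8])
E
```

```text
165 204
[[189 188 188 188 187 187 186 187 188 188 188 190 189 188 188]
 [190 188 188 188 186 186 186 185 187 188 189 189 189 189 189]
 [189 189 189 187 180 173 165 161 166 179 187 189 188 189 188]
 [187 189 189 180 153 134 113 107 118 147 173 186 187 188 189]
 [187 189 187 161 113  84  76  79  87 106 141 180 187 187 190]
 [188 188 182 139  89  74  73  88  95  96 113 168 185 187 189]
 [187 187 175 125  84  80  86 131 139 109 104 156 184 189 190]
 [186 186 172 130  91  96 112 168 179 152 119 161 184 190 190]
 [186 186 177 147 104 107 129 174 186 181 148 172 185 189 189]
 [186 187 184 166 130 118 128 165 183 179 170 182 186 188 188]
 [187 189 187 179 163 147 142 150 173 176 182 187 187 187 189]
 [187 189 187 186 183 176 172 167 175 182 187 188 188 188 188]
 [187 187 188 189 189 187 187 186 186 188 188 188 187 188 189]
 [187 187 189 190 190 190 188 188 188 187 188 188 188 188 188]
 [186 187 188 190 190 188 187 187 188 189 187 187 188 188 189]]
181 237
[[234 236 235 233 233 235 235 235 235 235 236 242 249 253 248]
 [232 234 236 235 233 232 233 233 234 234 235 235 241 252 253]
 [231 233 23
[... 2969 characters left out ...]
7 123]
 [145 126 137 187 228 230 235 239 240 236 234 235 202 135 124]
 [136 126 157 210 230 228 237 238 239 238 237 238 224 150 125]
 [136 128 171 223 230 235 238 238 238 237 235 236 229 171 131]
 [133 126 171 221 226 234 237 238 237 237 235 235 228 173 131]
 [136 125 158 212 225 222 235 235 234 234 233 236 221 154 127]
 [143 120 129 176 219 211 221 222 224 224 230 232 202 138 126]
 [145 120 118 145 203 216 211 217 219 224 229 206 153 126 126]
 [148 122 120 123 146 186 210 221 222 212 190 143 117 124 126]
 [192 140 118 120 117 122 148 169 169 151 123 112 122 124 133]
 [234 207 139 128 120 119 122 120 116 124 122 122 124 128 166]
 [243 243 226 202 139 117 118 121 120 122 124 128 155 190 217]]
```

Run:
```python
from meas import *
im,dep,c=load('top','top0')
R={}
for n,uv,r,thr,dark,z in [('fork',(165,204),8,140,True,.066),('hole',(181,237),7,165,True,.043),('grip',(238,173),6,70,True,.118),('pivot',(211,203),7,180,False,.070)]:
    b=blob(im,uv,r,thr,dark);p=onplane(c,[b[0],b[1]],z);R[n]=p[1][:2];print(n,b,p.round(4))
# pin head & piston by depth cloud
P=cloud(c,dep)
for n,uv,r,zl in [('pin',(331,189),14,(.095,.12)),('piston',(276,163),20,(.045,.07)),('big',(291,199),16,(.11,.14)),('gripd',(238,174),10,(.1,.13))]:
    q=P[uv[1]-r:uv[1]+r,uv[0]-r:uv[0]+r].reshape(-1,3);q=q[(q[:,2]>zl[0])&(q[:,2]<zl[1])]
    print(n,len(q),q.mean(0).round(4),(q.min(0)).round(4),q.max(0).round(4))
f=R['fork']-R['pivot'];h=R['hole']-R['pivot'];g=R['grip']-R['pivot']
a=lambda v:np.arctan2(v[1],v[0])
print(np.linalg.norm(f),np.linalg.norm(h),np.linalg.norm(g),'hole-fork',a(h)-a(f),'grip angle',a(g),'hole',a(h),'fork',a(f),'off',a(-g)-a(h))
```

```text
fork (array([164.30027234, 202.67689343]), array([164.75  , 203.1875]), 8.0, 7.625) [[0.4723 0.251  0.066 ]
 [0.4712 0.2499 0.066 ]]
hole (array([180.66563029, 236.39571348]), array([180.6875, 236.4375]), 7.875, 7.625) [[0.3931 0.214  0.043 ]
 [0.393  0.2139 0.043 ]]
grip (array([237.32441947, 174.27549524]), array([237.    , 173.9375]), 11.0, 11.125) [[0.5362 0.0802 0.118 ]
 [0.5369 0.0809 0.118 ]]
pivot (array([211.54281757, 202.43344303]), array([211.5   , 202.4375]), 10.75, 10.875) [[0.474  0.1398 0.07  ]
 [0.474  0.1399 0.07  ]]
pin 113 [ 0.5082 -0.1368  0.101 ] [ 0.4951 -0.1495  0.0952] [ 0.5205 -0.1233  0.1067]
piston 408 [ 0.5696 -0.0122  0.052 ] [ 0.5438 -0.0383  0.0454] [0.5975 0.0146 0.0584]
big 233 [ 0.4834 -0.0418  0.1259] [ 0.4659 -0.0608  0.1102] [ 0.5019 -0.0235  0.1322]
gripd 72 [0.5382 0.0784 0.1165] [0.5285 0.0696 0.104 ] [0.5486 0.0877 0.1218]
0.11002332311380926 0.10970737556811645 0.0862528522240689 hole-fork 0.8042317784153565 grip angle -0.7527071888917171 hole 2.400505693687802 fork 1.5962739152724457 off -0.011620228989726034
```

```bash
cat > plan.py <<'E'
import sys
from h import *
from scipy.spatial.transform import Rotation as Ro
def plan(tgt,yaw=None,n=5,vmax=1.0,nrow=None):
    """yaw = world angle of tool y axis (deg); tool kept pointing down"""
    o=robot.get_obs();p=np.array(o['ee_pos']);R=np.array(o['tcp_rot'])
    if yaw is None: yaw=np.degrees(np.arctan2(R[1,1],R[0,1]))
    a=np.radians(yaw);y=np.array([np.cos(a),np.sin(a),0]);z=np.array([0,0,-1.]);Rt=np.c_[np.cross(y,z),y,z]
    rv=Ro.from_matrix(R.T@Rt).as_rotvec()
    d=np.array(tgt)-p
    N=nrow or int(np.ceil(max(np.abs(R.T@d).max()/.025/vmax,np.linalg.norm(d)/.025/vmax,np.degrees(np.abs(rv).max())/4,1)))
    rows=[]
    for i in range(min(n,N)):
        t=R.T@(d/N)/.025; r=np.degrees(rv/N)/4
        rows.append({k:round(float(v),2) for k,v in zip(('tx','ty','tz','rx','ry','rz'),[*t,*r]) if abs(v)>.004})
        R=R@Ro.from_rotvec(rv/N).as_matrix()
    print('clock',round(o['clock'],2),'pos',p.round(4),'N',N,'F',np.round(o['contact_force'],1),'w',round(o['width'],4))
    import json;print(json.dumps(rows))
if __name__=='__main__':
    a=[float(v) for v in sys.argv[1:]]
    plan(a[:3],a[3] if len(a)>3 else None,vmax=a[4] if len(a)>4 else 1.,n=int(a[5]) if len(a)>5 else 5)
E
python3 plan.py .538 .078 .2 180 1 40
```

```text
clock 0.15 pos [ 0.1543 -0.6568  0.2259] N 34 F [-0.8  0.1 -0.1] w 0.0874
[{"tx": -0.64, "ty": 0.74, "tz": 0.03, "rz": -0.56}, {"tx": -0.67, "ty": 0.71, "tz": 0.03, "rz": -0.56}, {"tx": -0.69, "ty": 0.69, "tz": 0.03, "rz": -0.56}, {"tx": -0.72, "ty": 0.66, "tz": 0.03, "rz": -0.56}, {"tx": -0.75, "ty": 0.63, "tz": 0.03, "rz": -0.56}, {"tx": -0.77, "ty": 0.6, "tz": 0.03, "rz": -0.56}, {"tx": -0.79, "ty": 0.57, "tz": 0.03, "rz": -0.56}, {"tx": -0.81, "ty": 0.54, "tz": 0.03, "rz": -0.56}, {"tx": -0.83, "ty": 0.5, "tz": 0.03, "rz": -0.56}, {"tx": -0.85, "ty": 0.47, "tz": 0.03, "rz": -0.56}, {"tx": -0.87, "ty": 0.44, "tz": 0.03, "rz": -0.56}, {"tx": -0.89, "ty": 0.4, "tz": 0.03, "rz": -0.56}, {"tx": -0.9, "ty": 0.37, "tz": 0.03, "rz": -0.56}, {"tx": -0.92, "ty": 0.33, "tz": 0.03, "rz": -0.56}, {"tx": -0.93, "ty": 0.29, "tz": 0.03, "rz": -0.56}, {"tx": -0.94, "ty": 0.26, "tz": 0.03, "rz": -0.56}, {"tx": -0.95, "ty": 0.22, "tz": 0.03, "rz": -0.56}, {"tx": -0.96, "ty": 0.18, "tz": 0.03, "rz": -0.56}, {"tx": -0.96, "ty": 0.15, "tz": 0.03, "rz": -0.56}, {"tx": -0.97, "ty": 0.11, "tz": 0.03, "rz": -0.56}, {"tx": -0.97, "ty": 0.07, "tz": 0.03, "rz": -0.56}, {"tx": -0.97, "ty": 0.03, "tz": 0.03, "rz": -0.56}, {"tx": -0.98, "ty": -0.01, "tz": 0.03, "rz": -0.56}, {"tx": -0.97, "ty": -0.05, "tz": 0.03, "rz": -0.56}, {"tx": -0.97, "ty": -0.08, "tz": 0.03, "rz": -0.56}, {"tx": -0.97, "ty": -0.12, "tz": 0.03, "rz": -0.56}, {"tx": -0.96, "ty": -0.16, "tz": 0.03, "rz": -0.56}, {"tx": -0.95, "ty": -0.2, "tz": 0.03, "rz": -0.56}, {"tx": -0.95, "ty": -0.24, "tz": 0.03, "rz": -0.56}, {"tx": -0.94, "ty": -0.27, "tz": 0.03, "rz": -0.56}, {"tx": -0.92, "ty": -0.31, "tz": 0.03, "rz": -0.56}, {"tx": -0.91, "ty": -0.35, "tz": 0.03, "rz": -0.56}, {"tx": -0.9, "ty": -0.38, "tz": 0.03, "rz": -0.56}, {"tx": -0.88, "ty": -0.42, "tz": 0.03, "rz": -0.56}]
```

Call:
carry_out:
  commands:
    - {"tx": -0.64, "ty": 0.74, "rz": -0.56}
    - {"tx": -0.67, "ty": 0.71, "rz": -0.56}
    - {"tx": -0.69, "ty": 0.69, "rz": -0.56}
    - {"tx": -0.72, "ty": 0.66, "rz": -0.56}
    - {"tx": -0.75, "ty": 0.63, "rz": -0.56}
  gripper: 0.35

```text
$.commands[0]: bad value
```

Call:
carry_out:
  commands:
    - {"tx": -0.77, "ty": 0.6, "rz": -0.56}
    - {"tx": -0.79, "ty": 0.57, "rz": -0.56}
    - {"tx": -0.81, "ty": 0.54, "rz": -0.56}
    - {"tx": -0.83, "ty": 0.5, "rz": -0.56}
    - {"tx": -0.85, "ty": 0.47, "rz": -0.56}

```text
$.commands[0]: bad value
```

Call:
carry_out:
  commands:
    - {"tx": -0.87, "ty": 0.44, "rz": -0.56}
    - {"tx": -0.89, "ty": 0.4, "rz": -0.56}
    - {"tx": -0.9, "ty": 0.37, "rz": -0.56}
    - {"tx": -0.92, "ty": 0.33, "rz": -0.56}
    - {"tx": -0.93, "ty": 0.29, "rz": -0.56}

```text
$.commands[0]: bad value
```

```bash
python3 plan.py .538 .078 .2 180 1 40
```

```text
clock 0.15 pos [ 0.1543 -0.6568  0.2259] N 34 F [-0.8  0.1 -0.1] w 0.0874
[{"tx": -0.64, "ty": 0.74, "tz": 0.03, "rz": -0.56}, {"tx": -0.67, "ty": 0.71, "tz": 0.03, "rz": -0.56}, {"tx": -0.69, "ty": 0.69, "tz": 0.03, "rz": -0.56}, {"tx": -0.72, "ty": 0.66, "tz": 0.03, "rz": -0.56}, {"tx": -0.75, "ty": 0.63, "tz": 0.03, "rz": -0.56}, {"tx": -0.77, "ty": 0.6, "tz": 0.03, "rz": -0.56}, {"tx": -0.79, "ty": 0.57, "tz": 0.03, "rz": -0.56}, {"tx": -0.81, "ty": 0.54, "tz": 0.03, "rz": -0.56}, {"tx": -0.83, "ty": 0.5, "tz": 0.03, "rz": -0.56}, {"tx": -0.85, "ty": 0.47, "tz": 0.03, "rz": -0.56}, {"tx": -0.87, "ty": 0.44, "tz": 0.03, "rz": -0.56}, {"tx": -0.89, "ty": 0.4, "tz": 0.03, "rz": -0.56}, {"tx": -0.9, "ty": 0.37, "tz": 0.03, "rz": -0.56}, {"tx": -0.92, "ty": 0.33, "tz": 0.03, "rz": -0.56}, {"tx": -0.93, "ty": 0.29, "tz": 0.03, "rz": -0.56}, {"tx": -0.94, "ty": 0.26, "tz": 0.03, "rz": -0.56}, {"tx": -0.95, "ty": 0.22, "tz": 0.03, "rz": -0.56}, {"tx": -0.96, "ty": 0.18, "tz": 0.03, "rz": -0.56}, {"tx": -0.96, "ty": 0.15, "tz": 0.03, "rz": -0.56}, {"tx": -0.97, "ty": 0.11, "tz": 0.03, "rz": -0.56}, {"tx": -0.97, "ty": 0.07, "tz": 0.03, "rz": -0.56}, {"tx": -0.97, "ty": 0.03, "tz": 0.03, "rz": -0.56}, {"tx": -0.98, "ty": -0.01, "tz": 0.03, "rz": -0.56}, {"tx": -0.97, "ty": -0.05, "tz": 0.03, "rz": -0.56}, {"tx": -0.97, "ty": -0.08, "tz": 0.03, "rz": -0.56}, {"tx": -0.97, "ty": -0.12, "tz": 0.03, "rz": -0.56}, {"tx": -0.96, "ty": -0.16, "tz": 0.03, "rz": -0.56}, {"tx": -0.95, "ty": -0.2, "tz": 0.03, "rz": -0.56}, {"tx": -0.95, "ty": -0.24, "tz": 0.03, "rz": -0.56}, {"tx": -0.94, "ty": -0.27, "tz": 0.03, "rz": -0.56}, {"tx": -0.92, "ty": -0.31, "tz": 0.03, "rz": -0.56}, {"tx": -0.91, "ty": -0.35, "tz": 0.03, "rz": -0.56}, {"tx": -0.9, "ty": -0.38, "tz": 0.03, "rz": -0.56}, {"tx": -0.88, "ty": -0.42, "tz": 0.03, "rz": -0.56}]
```

Call:
carry_out:
  commands:
    - {"tx": -0.64, "ty": 0.74, "tz": 0, "rx": 0, "ry": 0, "rz": -0.56}
    - {"tx": -0.67, "ty": 0.71, "tz": 0, "rx": 0, "ry": 0, "rz": -0.56}
    - {"tx": -0.69, "ty": 0.69, "tz": 0, "rx": 0, "ry": 0, "rz": -0.56}
    - {"tx": -0.72, "ty": 0.66, "tz": 0, "rx": 0, "ry": 0, "rz": -0.56}
    - {"tx": -0.75, "ty": 0.63, "tz": 0, "rx": 0, "ry": 0, "rz": -0.56}
  gripper: 0.35

```text
clock: 0.65
ee_pos: [0.2103, -0.546, 0.2225]
tcp_rot: [[-0.91, -0.416, -0.003], [-0.416, 0.91, 0.006], [0.001, 0.006, -1.0]]
contact_force: [0.6, 1.0, 0.2]
width: 0.0583
```

Call:
carry_out:
  commands:
    - {"tx": -0.77, "ty": 0.6, "tz": 0, "rx": 0, "ry": 0, "rz": -0.56}
    - {"tx": -0.79, "ty": 0.57, "tz": 0, "rx": 0, "ry": 0, "rz": -0.56}
    - {"tx": -0.81, "ty": 0.54, "tz": 0, "rx": 0, "ry": 0, "rz": -0.56}
    - {"tx": -0.83, "ty": 0.5, "tz": 0, "rx": 0, "ry": 0, "rz": -0.56}
    - {"tx": -0.85, "ty": 0.47, "tz": 0, "rx": 0, "ry": 0, "rz": -0.56}

```text
clock: 1.15
ee_pos: [0.2673, -0.4325, 0.2218]
tcp_rot: [[-0.807, -0.591, -0.004], [-0.591, 0.807, 0.007], [-0.001, 0.009, -1.0]]
contact_force: [1.3, -0.4, 1.3]
width: 0.057
```

Call:
carry_out:
  commands:
    - {"tx": -0.87, "ty": 0.44, "tz": 0, "rx": 0, "ry": 0, "rz": -0.56}
    - {"tx": -0.89, "ty": 0.4, "tz": 0, "rx": 0, "ry": 0, "rz": -0.56}
    - {"tx": -0.9, "ty": 0.37, "tz": 0, "rx": 0, "ry": 0, "rz": -0.56}
    - {"tx": -0.92, "ty": 0.33, "tz": 0, "rx": 0, "ry": 0, "rz": -0.56}
    - {"tx": -0.93, "ty": 0.29, "tz": 0, "rx": 0, "ry": 0, "rz": -0.56}

```text
clock: 1.65
ee_pos: [0.3237, -0.3187, 0.2218]
tcp_rot: [[-0.671, -0.741, -0.005], [-0.741, 0.671, 0.008], [-0.003, 0.009, -1.0]]
contact_force: [0.5, 0.3, 0.4]
width: 0.0565
```

Call:
carry_out:
  commands:
    - {"tx": -0.94, "ty": 0.26, "tz": 0, "rx": 0, "ry": 0, "rz": -0.56}
    - {"tx": -0.95, "ty": 0.22, "tz": 0, "rx": 0, "ry": 0, "rz": -0.56}
    - {"tx": -0.96, "ty": 0.18, "tz": 0, "rx": 0, "ry": 0, "rz": -0.56}
    - {"tx": -0.96, "ty": 0.15, "tz": 0, "rx": 0, "ry": 0, "rz": -0.56}
    - {"tx": -0.97, "ty": 0.11, "tz": 0, "rx": 0, "ry": 0, "rz": -0.56}

```text
clock: 2.15
ee_pos: [0.379, -0.2046, 0.2223]
tcp_rot: [[-0.507, -0.862, -0.005], [-0.862, 0.507, 0.009], [-0.005, 0.008, -1.0]]
contact_force: [0.8, -1.0, 0.6]
width: 0.0568
```

```bash
sed -i "s/ if abs(v)>.004}/}/" plan.py
python3 - <<'E'
from h import *
shot('wrist','wpin')
E
python3 plan.py .538 .078 .17 180 1 40
```

```text
clock 2.2 pos [ 0.3803 -0.2029  0.2225] N 14 F [1.8 1.4 0.4] w 0.057
[{"tx": -0.92, "ty": 0.02, "tz": 0.16, "rx": 0.01, "ry": 0.01, "rz": -0.54}, {"tx": -0.92, "ty": -0.02, "tz": 0.16, "rx": 0.01, "ry": 0.01, "rz": -0.54}, {"tx": -0.92, "ty": -0.05, "tz": 0.15, "rx": 0.01, "ry": 0.01, "rz": -0.54}, {"tx": -0.92, "ty": -0.09, "tz": 0.15, "rx": 0.01, "ry": 0.01, "rz": -0.54}, {"tx": -0.91, "ty": -0.12, "tz": 0.15, "rx": 0.01, "ry": 0.01, "rz": -0.54}, {"tx": -0.91, "ty": -0.16, "tz": 0.15, "rx": 0.01, "ry": 0.01, "rz": -0.54}, {"tx": -0.9, "ty": -0.19, "tz": 0.15, "rx": 0.01, "ry": 0.01, "rz": -0.54}, {"tx": -0.89, "ty": -0.23, "tz": 0.15, "rx": 0.01, "ry": 0.01, "rz": -0.54}, {"tx": -0.88, "ty": -0.26, "tz": 0.15, "rx": 0.01, "ry": 0.01, "rz": -0.54}, {"tx": -0.87, "ty": -0.29, "tz": 0.15, "rx": 0.01, "ry": 0.01, "rz": -0.54}, {"tx": -0.86, "ty": -0.32, "tz": 0.15, "rx": 0.01, "ry": 0.01, "rz": -0.54}, {"tx": -0.85, "ty": -0.36, "tz": 0.15, "rx": 0.01, "ry": 0.01, "rz": -0.54}, {"tx": -0.83, "ty": -0.39, "tz": 0.15, "rx": 0.01, "ry": 0.01, "rz": -0.54}, {"tx": -0.82, "ty": -0.42, "tz": 0.15, "rx": 0.01, "ry": 0.01, "rz": -0.54}]
```

View pics/wpin.png

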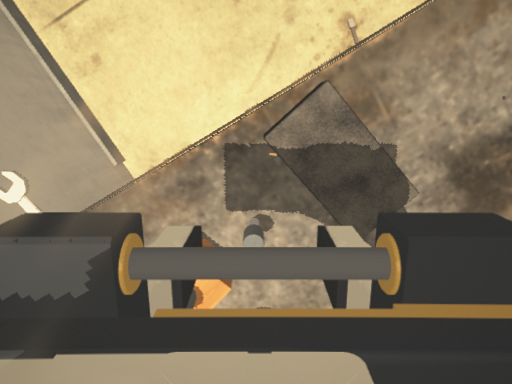

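Call:
carry_out:
  commands:
    - {"tx": -0.92, "ty": 0.02, "tz": 0.1, "rx": 0.01, "ry": 0.01, "rz": -0.54}
    - {"tx": -0.92, "ty": -0.02, "tz": 0.1, "rx": 0.01, "ry": 0.01, "rz": -0.54}
    - {"tx": -0.92, "ty": -0.05, "tz": 0.1, "rx": 0.01, "ry": 0.01, "rz": -0.54}
    - {"tx": -0.92, "ty": -0.09, "tz": 0.1, "rx": 0.01, "ry": 0.01, "rz": -0.54}
    - {"tx": -0.91, "ty": -0.12, "tz": 0.1, "rx": 0.01, "ry": 0.01, "rz": -0.54}

```text
clock: 2.7
ee_pos: [0.437, -0.0985, 0.2104]
tcp_rot: [[-0.328, -0.945, -0.001], [-0.945, 0.328, 0.005], [-0.004, 0.002, -1.0]]
contact_force: [-0.2, 0.2, -0.6]
width: 0.0569
```

Call:
carry_out:
  commands:
    - {"tx": -0.91, "ty": -0.16, "tz": 0.15, "rx": 0.01, "ry": 0.01, "rz": -0.54}
    - {"tx": -0.9, "ty": -0.19, "tz": 0.15, "rx": 0.01, "ry": 0.01, "rz": -0.54}
    - {"tx": -0.89, "ty": -0.23, "tz": 0.15, "rx": 0.01, "ry": 0.01, "rz": -0.54}
    - {"tx": -0.88, "ty": -0.26, "tz": 0.15, "rx": 0.01, "ry": 0.01, "rz": -0.54}
    - {"tx": -0.87, "ty": -0.29, "tz": 0.15, "rx": 0.01, "ry": 0.01, "rz": -0.54}

```text
clock: 3.2
ee_pos: [0.4937, 0.0067, 0.1912]
tcp_rot: [[-0.137, -0.991, 0.002], [-0.991, 0.137, 0.001], [-0.001, -0.002, -1.0]]
contact_force: [-0.8, 0.2, 0.7]
width: 0.0569
```

```bash
python3 plan.py .538 .078 .15 180 1 40
```

```text
clock 3.2 pos [0.4937 0.0067 0.1912] N 4 F [-0.8  0.2  0.7] w 0.0569
[{"tx": -0.77, "ty": -0.34, "tz": 0.41, "rx": -0.01, "ry": 0.0, "rz": -0.49}, {"tx": -0.75, "ty": -0.37, "tz": 0.41, "rx": -0.01, "ry": 0.0, "rz": -0.49}, {"tx": -0.74, "ty": -0.39, "tz": 0.41, "rx": -0.01, "ry": 0.0, "rz": -0.49}, {"tx": -0.73, "ty": -0.42, "tz": 0.41, "rx": -0.01, "ry": 0.0, "rz": -0.49}]
```

Call:
carry_out:
  commands:
    - {"tx": -0.77, "ty": -0.34, "tz": 0.41, "rx": -0.01, "ry": 0, "rz": -0.49}
    - {"tx": -0.75, "ty": -0.37, "tz": 0.41, "rx": 0, "ry": 0, "rz": -0.49}
    - {"tx": -0.74, "ty": -0.39, "tz": 0.41, "rx": 0, "ry": 0, "rz": -0.49}
    - {"tx": -0.73, "ty": -0.42, "tz": 0.41, "rx": 0, "ry": 0, "rz": -0.49}
    - {"tx": 0, "ty": 0, "tz": 0, "rx": 0, "ry": 0, "rz": 0}

```text
clock: 3.7
ee_pos: [0.5399, 0.0831, 0.1476]
tcp_rot: [[0.008, -1.0, 0.0], [-1.0, -0.008, 0.001], [-0.001, -0.0, -1.0]]
contact_force: [-0.5, 0.4, 0.5]
width: 0.0572
```

```bash
python3 - <<'E'
from h import *
shot('side','s1')
E
python3 plan.py .538 .078 .085 180 1 40
```

```text
clock 3.75 pos [0.5394 0.0824 0.1482] N 3 F [-0.2 -0.1  0.5] w 0.0567
[{"tx": 0.06, "ty": 0.02, "tz": 0.84, "rx": -0.0, "ry": 0.0, "rz": 0.03}, {"tx": 0.06, "ty": 0.02, "tz": 0.84, "rx": -0.0, "ry": 0.0, "rz": 0.03}, {"tx": 0.06, "ty": 0.02, "tz": 0.84, "rx": -0.0, "ry": 0.0, "rz": 0.03}]
```

View pics/s1.png

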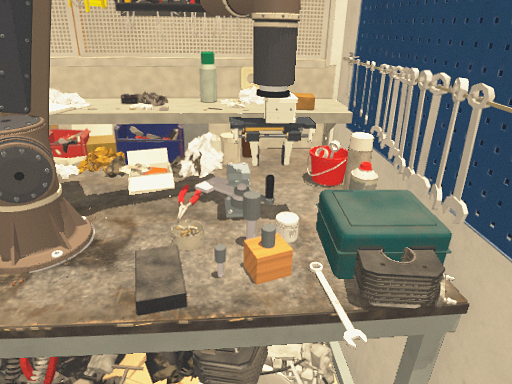

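Call:
carry_out:
  commands:
    - {"tx": 0.06, "ty": 0.02, "tz": 0.8, "rx": 0, "ry": 0, "rz": 0.03}
    - {"tx": 0.06, "ty": 0.02, "tz": 0.8, "rx": 0, "ry": 0, "rz": 0.03}
    - {"tx": 0.06, "ty": 0.02, "tz": 0.8, "rx": 0, "ry": 0, "rz": 0.03}

```text
clock: 4.05
ee_pos: [0.5395, 0.0777, 0.0903]
tcp_rot: [[-0.001, -1.0, 0.006], [-1.0, 0.001, 0.003], [-0.003, -0.006, -1.0]]
contact_force: [-0.6, 0.3, -0.5]
width: 0.0567
```

Call:
carry_out:
  commands:
    - {"tx": 0, "ty": 0, "tz": 0, "rx": 0, "ry": 0, "rz": 0}
    - {"tx": 0, "ty": 0, "tz": 0, "rx": 0, "ry": 0, "rz": 0}
    - {"tx": 0, "ty": 0, "tz": 0, "rx": 0, "ry": 0, "rz": 0}
    - {"tx": 0, "ty": 0, "tz": 0, "rx": 0, "ry": 0, "rz": 0}
  gripper: 1
  grip_force: 12

```text
clock: 4.45
ee_pos: [0.5384, 0.0758, 0.0914]
tcp_rot: [[-0.003, -1.0, 0.005], [-1.0, 0.003, 0.002], [-0.002, -0.005, -1.0]]
contact_force: [0.2, 0.0, 0.8]
width: 0.0304
```

Call:
carry_out:
  commands:
    - {"tx": 0, "ty": 0, "tz": 0, "rx": 0, "ry": 0, "rz": 0}
    - {"tx": 0, "ty": 0, "tz": 0, "rx": 0, "ry": 0, "rz": 0}
    - {"tx": 0, "ty": 0, "tz": 0, "rx": 0, "ry": 0, "rz": 0}

```text
clock: 4.75
ee_pos: [0.5404, 0.0759, 0.0927]
tcp_rot: [[-0.003, -1.0, 0.009], [-1.0, 0.003, 0.004], [-0.004, -0.009, -1.0]]
contact_force: [1.4, 0.9, -6.9]
width: 0.0208
```

Run:
```python
from h import *
o=robot.get_obs();p=o['ee_pos'];piv=np.array([.474,.1399]);g=p[:2]-piv
print(p,o['contact_force'],o['width'],'r',np.linalg.norm(g),'ang',np.arctan2(g[1],g[0]))
a0=np.arctan2(g[1],g[0]);r=np.linalg.norm(g)
for a in np.linspace(a0,a0-.804,8): print((piv+r*np.array([np.cos(a),np.sin(a)])).round(4))
```

```text
[0.54042579 0.07589763 0.09265309] [ 1.35567288  0.88649782 -6.88787741] 0.020811357710122557 r 0.09224255420436804 ang -0.7668198014738041
[0.5404 0.0759]
[0.5327 0.0687]
[0.5241 0.0625]
[0.5149 0.0572]
[0.5052 0.0531]
[0.495  0.0501]
[0.4846 0.0483]
[0.474  0.0477]
```

Call:
carry_out:
  commands:
    - {"tx": 0.29, "ty": 0.31, "tz": 0, "rx": 0, "ry": 0, "rz": 0}
    - {"tx": 0.25, "ty": 0.34, "tz": 0, "rx": 0, "ry": 0, "rz": 0}
    - {"tx": 0.21, "ty": 0.37, "tz": 0, "rx": 0, "ry": 0, "rz": 0}
    - {"tx": 0.16, "ty": 0.39, "tz": 0, "rx": 0, "ry": 0, "rz": 0}

```text
clock: 5.15
ee_pos: [0.5121, 0.0536, 0.0933]
tcp_rot: [[-0.002, -1.0, 0.022], [-1.0, 0.002, 0.005], [-0.005, -0.022, -1.0]]
contact_force: [8.4, -4.1, -7.2]
width: 0.0208
```

Run:
```python
from h import *
shot('top','t1')
```

```text
(no output)
```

View pics/t1.png

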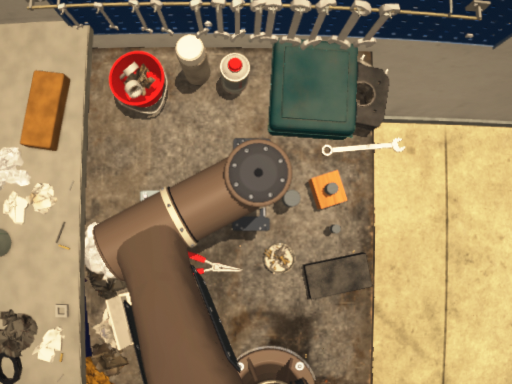

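Call:
carry_out:
  commands:
    - {"tx": 0.08, "ty": 0.42, "tz": 0, "rx": -0.2, "ry": 0, "rz": 0}
    - {"tx": 0.08, "ty": 0.42, "tz": 0, "rx": -0.1, "ry": 0, "rz": 0}
    - {"tx": 0.06, "ty": 0.42, "tz": 0, "rx": 0, "ry": 0, "rz": 0}
    - {"tx": 0.04, "ty": 0.38, "tz": 0, "rx": 0, "ry": 0, "rz": 0}
    - {"tx": 0, "ty": 0, "tz": 0, "rx": 0, "ry": 0, "rz": 0}

```text
clock: 5.7
ee_pos: [0.4723, 0.0448, 0.0945]
tcp_rot: [[-0.004, -1.0, 0.008], [-1.0, 0.004, 0.005], [-0.005, -0.008, -1.0]]
contact_force: [-1.5, 0.9, -5.7]
width: 0.0213
```

Call:
carry_out:
  commands:
    - {"tx": 0, "ty": -0.07, "tz": 0, "rx": 0, "ry": 0, "rz": 0}
    - {"tx": 0, "ty": 0, "tz": 0, "rx": 0, "ry": 0, "rz": 0}

```text
clock: 5.9
ee_pos: [0.4732, 0.0448, 0.0945]
tcp_rot: [[-0.004, -1.0, 0.006], [-1.0, 0.004, 0.005], [-0.005, -0.006, -1.0]]
contact_force: [0.2, 0.3, -4.5]
width: 0.0209
```

Call:
carry_out:
  commands:
    - {"tx": 0, "ty": 0, "tz": 0, "rx": 0, "ry": 0, "rz": 0}
    - {"tx": 0, "ty": 0, "tz": 0, "rx": 0, "ry": 0, "rz": 0}
  gripper: 0.4

```text
clock: 6.1
ee_pos: [0.4747, 0.0451, 0.0953]
tcp_rot: [[-0.003, -1.0, 0.008], [-1.0, 0.003, 0.005], [-0.005, -0.008, -1.0]]
contact_force: [-0.9, 0.3, 0.3]
width: 0.0314
```

```bash
python3 plan.py .474 .045 .2 180 1 40
```

```text
clock 6.1 pos [0.4747 0.0451 0.0953] N 5 F [-0.9  0.3  0.3] w 0.0314
[{"tx": -0.0, "ty": -0.0, "tz": -0.84, "rx": -0.02, "ry": 0.01, "rz": -0.01}, {"tx": -0.0, "ty": 0.0, "tz": -0.84, "rx": -0.02, "ry": 0.01, "rz": -0.01}, {"tx": -0.0, "ty": 0.0, "tz": -0.84, "rx": -0.02, "ry": 0.01, "rz": -0.01}, {"tx": -0.0, "ty": 0.0, "tz": -0.84, "rx": -0.02, "ry": 0.01, "rz": -0.01}, {"tx": 0.0, "ty": 0.0, "tz": -0.84, "rx": -0.02, "ry": 0.01, "rz": -0.01}]
```

Call:
carry_out:
  commands:
    - {"tx": 0, "ty": 0, "tz": -0.1, "rx": -0.02, "ry": 0.01, "rz": 0}
    - {"tx": 0, "ty": 0, "tz": -1, "rx": -0.02, "ry": 0.01, "rz": 0}
    - {"tx": 0, "ty": 0, "tz": -1, "rx": -0.02, "ry": 0.01, "rz": 0}
    - {"tx": 0, "ty": 0, "tz": -1, "rx": -0.02, "ry": 0, "rz": 0}
    - {"tx": 0, "ty": 0, "tz": -1, "rx": 0, "ry": 0, "rz": 0}

```text
clock: 6.6
ee_pos: [0.4741, 0.0442, 0.1998]
tcp_rot: [[-0.002, -1.0, -0.002], [-1.0, 0.002, -0.0], [0.0, 0.002, -1.0]]
contact_force: [0.9, -0.2, 0.2]
width: 0.0526
```

```bash
python3 plan.py .508 -.137 .2 180 1 40
```

```text
clock 6.6 pos [0.4741 0.0442 0.1998] N 8 F [ 0.9 -0.2  0.2] w 0.0526
[{"tx": 0.91, "ty": -0.17, "tz": -0.0, "rx": 0.0, "ry": -0.0, "rz": -0.0}, {"tx": 0.91, "ty": -0.17, "tz": -0.0, "rx": 0.0, "ry": -0.0, "rz": -0.0}, {"tx": 0.91, "ty": -0.17, "tz": -0.0, "rx": 0.0, "ry": -0.0, "rz": -0.0}, {"tx": 0.91, "ty": -0.17, "tz": -0.0, "rx": 0.0, "ry": -0.0, "rz": -0.0}, {"tx": 0.91, "ty": -0.17, "tz": -0.0, "rx": 0.0, "ry": -0.0, "rz": -0.0}, {"tx": 0.91, "ty": -0.17, "tz": -0.0, "rx": 0.0, "ry": -0.0, "rz": -0.0}, {"tx": 0.91, "ty": -0.17, "tz": -0.0, "rx": 0.0, "ry": -0.0, "rz": -0.0}, {"tx": 0.91, "ty": -0.17, "tz": -0.0, "rx": 0.0, "ry": -0.0, "rz": -0.0}]
```

Call:
carry_out:
  commands:
    - {"tx": 0.91, "ty": -0.17, "tz": 0, "rx": 0, "ry": 0, "rz": 0}
    - {"tx": 0.91, "ty": -0.17, "tz": 0, "rx": 0, "ry": 0, "rz": 0}
    - {"tx": 0.91, "ty": -0.17, "tz": 0, "rx": 0, "ry": 0, "rz": 0}
    - {"tx": 0.91, "ty": -0.17, "tz": 0, "rx": 0, "ry": 0, "rz": 0}
    - {"tx": 0.91, "ty": -0.17, "tz": 0, "rx": 0, "ry": 0, "rz": 0}

```text
clock: 7.1
ee_pos: [0.5006, -0.0702, 0.2081]
tcp_rot: [[0.004, -1.0, 0.012], [-1.0, -0.004, 0.003], [-0.003, -0.012, -1.0]]
contact_force: [0.7, -0.4, -0.3]
width: 0.0524
```

Call:
carry_out:
  commands:
    - {"tx": 0.91, "ty": -0.17, "tz": 0, "rx": 0, "ry": 0, "rz": 0}
    - {"tx": 0.91, "ty": -0.17, "tz": 0, "rx": 0, "ry": 0, "rz": 0}
    - {"tx": 0.6, "ty": -0.17, "tz": 0, "rx": 0, "ry": 0, "rz": 0}
    - {"tx": 0, "ty": 0, "tz": 0, "rx": 0, "ry": 0, "rz": 0}

```text
clock: 7.5
ee_pos: [0.5155, -0.1358, 0.2102]
tcp_rot: [[0.002, -1.0, 0.015], [-1.0, -0.002, 0.002], [-0.002, -0.015, -1.0]]
contact_force: [-0.1, 0.3, -0.7]
width: 0.0524
```

```bash
python3 - <<'E'
from h import *
im,_,_=shot('top','t2')
cv2.imwrite('pics/t2z.png',cv2.resize(im[150:270,140:380,::-1],None,fx=3.3,fy=3.3,interpolation=cv2.INTER_CUBIC))
im,_,_=shot('side','s2')
cv2.imwrite('pics/s2z.png',cv2.resize(im[90:300,130:330,::-1],None,fx=2.8,fy=2.8,interpolation=cv2.INTER_CUBIC))
E
python3 plan.py .508 -.1365 .067 180 1 40
```

```text
clock 7.6 pos [ 0.515  -0.1345  0.2101] N 6 F [ 0.5  0.4 -0.2] w 0.0525
[{"tx": 0.02, "ty": 0.06, "tz": 0.95, "rx": -0.04, "ry": 0.01, "rz": 0.01}, {"tx": 0.02, "ty": 0.06, "tz": 0.95, "rx": -0.04, "ry": 0.01, "rz": 0.01}, {"tx": 0.01, "ty": 0.06, "tz": 0.95, "rx": -0.04, "ry": 0.01, "rz": 0.01}, {"tx": 0.01, "ty": 0.05, "tz": 0.95, "rx": -0.04, "ry": 0.01, "rz": 0.01}, {"tx": 0.01, "ty": 0.05, "tz": 0.95, "rx": -0.04, "ry": 0.01, "rz": 0.01}, {"tx": 0.01, "ty": 0.05, "tz": 0.95, "rx": -0.04, "ry": 0.01, "rz": 0.01}]
```

View pics/t2z.png

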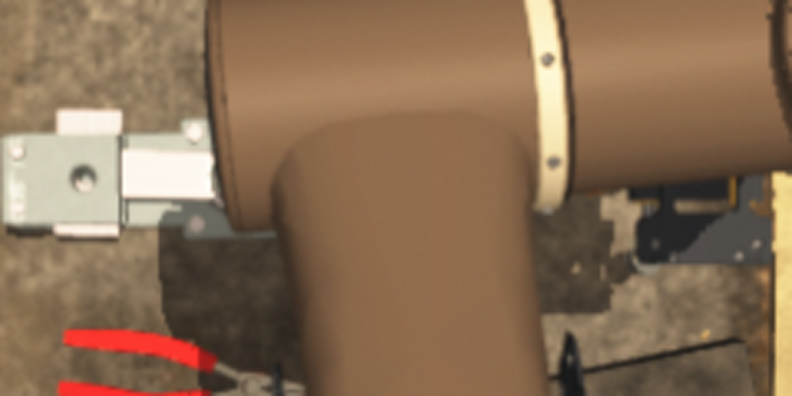

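View pics/s2z.png

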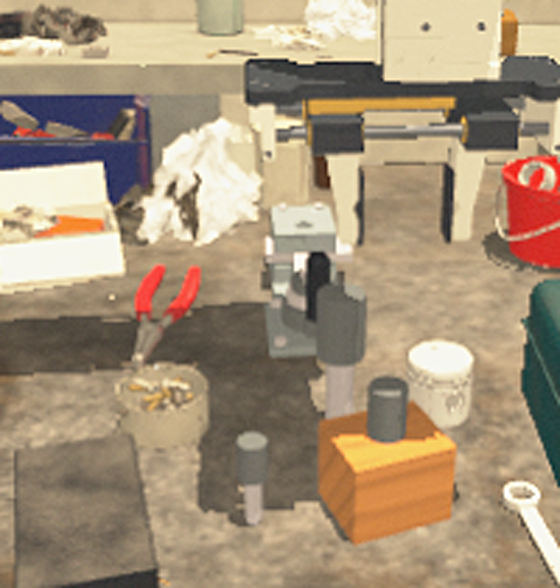

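Run:
```python
from meas import *
im,dep,c=load('top','t2')
g=cv2.cvtColor(im,cv2.COLOR_RGB2GRAY)
print(g[178:194,154:180]);print()
print(g[212:228,154:180])
b=blob(im,(165,204),8,140);print(b,onplane(c,[b[1]],.066))
```

```text
[[139 132 129 126 128 131 134 136 139 140 135 129 122 116 117 125 131 132
  125 120 118 118 121 126 131 131]
 [138 130 124 123 124 127 129 131 134 133 129 130 129 124 123 128 139 141
  132 124 118 118 123 129 140 138]
 [134 129 125 122 119 119 121 123 126 126 123 127 128 126 128 131 136 142
  141 136 131 126 127 133 136 136]
 [129 126 124 120 119 120 123 123 122 122 126 127 126 127 128 131 133 143
  154 149 140 130 126 129 129 128]
 [127 126 124 132 141 145 147 147 141 141 147 148 145 143 136 135 140 150
  165 160 148 136 129 121 122 124]
 [130 129 134 171 199 207 208 208 205 206 208 206 204 205 198 195 198 202
  207 204 198 194 173 127 120 124]
 [134 131 140 203 236 241 241 242 241 242 242 241 240 242 242 242 242 242
  242 242 240 239 219 138 123 127]
 [134 129 138 207 239 243 243 244 243 244 243 242 242 244 245 244 244 244
  245 244 242 241 224 142 126 130]
 [122 121 134 205 239 243 244 244 243 244 243 242 242 244 245 243 244 244
  245 244 242 242 224 144 129 134]
 [113 114 130 205 239 243 243 244 243 244 243 242 242 244 245 244 244 244
  245 244 242 242 223 142 129 135]
 [112 115 
[... 1808 characters left out ...]
1
   78  77  83  95 130 134 128 129]
 [122 120 120 112 105 104 106 107 107 109 111 112 113 113 112 109 106 103
  102 100 103 110 134 136 133 135]
 [123 120 120 121 121 124 129 131 129 128 130 133 135 135 133 133 132 131
  132 132 131 130 136 138 139 141]
 [127 122 118 117 119 125 136 138 134 129 128 134 136 135 133 133 135 137
  142 146 137 132 135 139 143 146]
 [133 124 116 116 119 127 139 143 141 135 131 133 135 135 130 129 131 135
  142 151 142 132 134 139 144 145]
 [137 128 118 116 119 128 141 146 145 141 136 133 134 133 128 127 127 129
  137 145 138 133 130 137 142 142]]
(array([164.4343714 , 202.06474913]), array([164.6875, 202.4375]), 7.375, 5.375) [[0.47290708 0.2500495  0.066     ]]
```

Run:
```python
from meas import *
im,dep,c=load('top','t2')
for u in (160,165,172):
    a=onplane(c,[(u,182.7),(u,220.7)],.043);print(a.round(4),(a[0]+a[1])[0]/2,a[0,0]-a[1,0])
# subpixel edges by column
g=cv2.cvtColor(im,cv2.COLOR_RGB2GRAY).astype(float)
def cross(col,rows,thr):
    for r in rows[:-1]:
        a,b=g[r,col],g[r+1,col]
        if (a-thr)*(b-thr)<=0 and a!=b: return r+(thr-a)/(b-a)
for col in range(158,175,2):
    t=cross(col,range(180,186),185);b=cross(col,range(219,224),165);bb=onplane(c,[(col,t),(col,b)],.043)[:,0];print(col,round(t,2),round(b,2),bb.round(4),bb.mean().round(4))
im,dep,c=load('top','top0')
P=cloud(c,dep)
# fork cheek outline center at z .066 (initial)
g=cv2.cvtColor(im,cv2.COLOR_RGB2GRAY).astype(float)
print(g[186:196,150:154],g[214:222,150:154])
```

```text
[[0.5208 0.2656 0.043 ]
 [0.4299 0.2641 0.043 ]] 0.4753782353773991 0.09093049385276025
[[0.521  0.2536 0.043 ]
 [0.4301 0.252  0.043 ]] 0.4755110399246558 0.09089793204813729
[[0.5211 0.2367 0.043 ]
 [0.4303 0.2352 0.043 ]] 0.47569545220694565 0.09085848388385154
158 182.76 220.57 [0.5207 0.4302] 0.4754
160 182.62 220.64 [0.521 0.43 ] 0.4755
162 182.69 220.86 [0.5209 0.4296] 0.4752
164 182.62 221.02 [0.5211 0.4293] 0.4752
166 182.68 221.04 [0.521  0.4293] 0.4752
168 182.79 221.04 [0.5208 0.4293] 0.4751
170 182.78 221.06 [0.5209 0.4294] 0.4751
172 182.48 221.0 [0.5217 0.4296] 0.4756
174 182.74 221.06 [0.5211 0.4295] 0.4753
[[116. 115. 115. 112.]
 [116. 115. 110. 103.]
 [116. 114. 108. 100.]
 [118. 117. 111. 104.]
 [147. 146. 142. 141.]
 [181. 182. 182. 181.]
 [185. 186. 186. 186.]
 [185. 187. 187. 187.]
 [186. 186. 188. 188.]
 [186. 187. 188. 187.]] [[187. 188. 188. 187.]
 [188. 188. 187. 186.]
 [186. 186. 184. 183.]
 [161. 160. 157. 156.]
 [112. 112. 109. 110.]
 [ 69.  70.  68.  70.]
 [ 54.  55.  54.  55.]
 [ 58.  58.  60.  75.]]
```

Run:
```python
from meas import *
im,dep,c=load('top','top0')
g=cv2.cvtColor(im,cv2.COLOR_RGB2GRAY).astype(float)
def cross(g,col,rows,thr):
    for r in rows[:-1]:
        a,b=g[r,col],g[r+1,col]
        if (a-thr)*(b-thr)<=0 and a!=b: return r+(thr-a)/(b-a)
for n in('top0','t2'):
  im,dep,c=load('top',n);g=cv2.cvtColor(im,cv2.COLOR_RGB2GRAY).astype(float)
  for col in range(143,175,3):
    t=cross(g,col,range(186,194),150 if n=='top0' else 160);b=cross(g,col,range(214,221),125 if n=='top0' else 145)
    if t and b:
        bb=onplane(c,[(col,t),(col,b)],.066)[:,0];print(n,col,round(t,2),round(b,2),bb.round(4),bb.mean().round(4),(bb[0]-bb[1]).round(4))
# line through pivot & fork screws; hole rim top/bottom/left/right extremes
b=[blob(im,(165,204),8,t) for t in (130,150,165)]
for q in b: print(q)
```

```text
top0 143 190.44 217.48 [0.5005 0.437 ] 0.4688 0.0635
top0 146 190.23 217.85 [0.5011 0.4363] 0.4687 0.0649
top0 149 190.17 217.71 [0.5013 0.4367] 0.469 0.0647
top0 152 190.2 217.67 [0.5013 0.4369] 0.4691 0.0645
top0 155 190.16 217.85 [0.5015 0.4365] 0.469 0.065
top0 158 190.14 217.58 [0.5016 0.4372] 0.4694 0.0644
top0 161 189.75 217.54 [0.5026 0.4374] 0.47 0.0652
top0 164 189.4 217.5 [0.5035 0.4376] 0.4706 0.0659
top0 167 189.7 217.49 [0.5029 0.4377] 0.4703 0.0652
top0 170 189.61 217.33 [0.5032 0.4382] 0.4707 0.065
t2 143 190.27 217.44 [0.501  0.4371] 0.469 0.0638
t2 146 190.04 217.78 [0.5016 0.4364] 0.469 0.0651
t2 149 189.91 217.64 [0.5019 0.4368] 0.4694 0.0651
t2 152 190.0 217.6 [0.5018 0.437 ] 0.4694 0.0648
t2 155 189.92 217.95 [0.5021 0.4363] 0.4692 0.0658
(array([164.43016639, 201.98257403]), array([164.75  , 202.3125]), 7.0, 4.875)
(array([164.46422355, 202.13673752]), array([164.75  , 202.6875]), 7.75, 6.375)
(array([164.49075711, 202.23570839]), array([164.75, 202.75]), 8.25, 7.0)
```

```bash
python3 plan.py .474 .048 .2 180 1 40
```

```text
clock 7.6 pos [ 0.515  -0.1345  0.2101] N 8 F [ 0.5  0.4 -0.2] w 0.0525
[{"tx": -0.91, "ty": 0.2, "tz": 0.05, "rx": -0.03, "ry": 0.0, "rz": 0.01}, {"tx": -0.91, "ty": 0.2, "tz": 0.05, "rx": -0.03, "ry": 0.0, "rz": 0.01}, {"tx": -0.91, "ty": 0.2, "tz": 0.05, "rx": -0.03, "ry": 0.0, "rz": 0.01}, {"tx": -0.91, "ty": 0.2, "tz": 0.05, "rx": -0.03, "ry": 0.0, "rz": 0.01}, {"tx": -0.91, "ty": 0.2, "tz": 0.05, "rx": -0.03, "ry": 0.0, "rz": 0.01}, {"tx": -0.91, "ty": 0.2, "tz": 0.05, "rx": -0.03, "ry": 0.0, "rz": 0.01}, {"tx": -0.91, "ty": 0.2, "tz": 0.05, "rx": -0.03, "ry": 0.0, "rz": 0.01}, {"tx": -0.91, "ty": 0.2, "tz": 0.05, "rx": -0.03, "ry": 0.0, "rz": 0.01}]
```

Call:
carry_out:
  commands:
    - {"tx": 0.02, "ty": 0.06, "tz": 0.95, "rx": -0.06, "ry": 0.01, "rz": 0.01}
    - {"tx": 0.02, "ty": 0.06, "tz": 0.95, "rx": -0.06, "ry": 0.01, "rz": 0.01}
    - {"tx": 0.02, "ty": 0.06, "tz": 0.95, "rx": -0.06, "ry": 0.01, "rz": 0.01}

```text
clock: 7.9
ee_pos: [0.5143, -0.1341, 0.1416]
tcp_rot: [[0.003, -1.0, 0.012], [-1.0, -0.003, 0.0], [-0.0, -0.012, -1.0]]
contact_force: [0.7, -0.8, 0.5]
width: 0.0525
```

```bash
python3 - <<'E'
from h import *
im,_,_=shot('side','s3')
cv2.imwrite('pics/s3z.png',cv2.resize(im[120:290,190:350,::-1],None,fx=3.5,fy=3.5,interpolation=cv2.INTER_CUBIC))
E
python3 plan.py .508 -.1365 .067 180 .8 40
```

```text
clock 7.95 pos [ 0.5117 -0.1338  0.1374] N 4 F [-1.9  0.8 -4.4] w 0.0528
[{"tx": 0.03, "ty": 0.04, "tz": 0.7, "rx": -0.02, "ry": 0.0, "rz": 0.01}, {"tx": 0.03, "ty": 0.04, "tz": 0.7, "rx": -0.02, "ry": 0.0, "rz": 0.01}, {"tx": 0.03, "ty": 0.04, "tz": 0.7, "rx": -0.02, "ry": 0.0, "rz": 0.01}, {"tx": 0.03, "ty": 0.04, "tz": 0.7, "rx": -0.02, "ry": 0.0, "rz": 0.01}]
```

View pics/s3z.png

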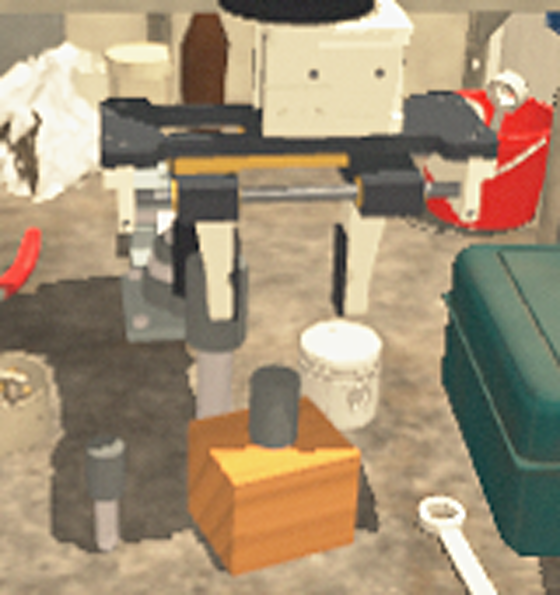

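Call:
carry_out:
  commands:
    - {"tx": 0.03, "ty": 0.04, "tz": 0.7, "rx": -0.02, "ry": 0, "rz": 0.01}
    - {"tx": 0.03, "ty": 0.04, "tz": 0.7, "rx": -0.02, "ry": 0, "rz": 0.01}
    - {"tx": 0.03, "ty": 0.04, "tz": 0.7, "rx": -0.02, "ry": 0, "rz": 0.01}
    - {"tx": 0.03, "ty": 0.04, "tz": 0.5, "rx": -0.02, "ry": 0, "rz": 0.01}
    - {"tx": 0, "ty": 0, "tz": 0, "rx": 0, "ry": 0, "rz": 0}

```text
clock: 8.45
ee_pos: [0.5084, -0.1336, 0.0723]
tcp_rot: [[0.004, -1.0, 0.0], [-1.0, -0.004, 0.001], [-0.001, -0.0, -1.0]]
contact_force: [-0.5, 0.4, -0.2]
width: 0.0527
```

```bash
python3 plan.py .508 -.1365 .069 180 .8 40
```

```text
clock 8.45 pos [ 0.5084 -0.1336  0.0723] N 1 F [-0.5  0.4 -0.2] w 0.0527
[{"tx": 0.12, "ty": 0.01, "tz": 0.13, "rx": -0.0, "ry": 0.01, "rz": 0.06}]
```

Call:
carry_out:
  commands:
    - {"tx": 0.12, "ty": 0, "tz": 0.17, "rx": 0, "ry": 0, "rz": 0.06}
    - {"tx": 0, "ty": 0, "tz": 0, "rx": 0, "ry": 0, "rz": 0}

```text
clock: 8.65
ee_pos: [0.5094, -0.1363, 0.0692]
tcp_rot: [[0.001, -1.0, 0.002], [-1.0, -0.001, 0.0], [-0.0, -0.002, -1.0]]
contact_force: [-0.5, -0.4, -0.2]
width: 0.0526
```

Call:
carry_out:
  commands:
    - {"tx": 0, "ty": 0, "tz": 0, "rx": 0, "ry": 0, "rz": 0}
    - {"tx": 0, "ty": 0, "tz": 0, "rx": 0, "ry": 0, "rz": 0}
    - {"tx": 0, "ty": 0, "tz": 0, "rx": 0, "ry": 0, "rz": 0}
    - {"tx": 0, "ty": 0, "tz": 0, "rx": 0, "ry": 0, "rz": 0}
    - {"tx": 0, "ty": 0, "tz": 0, "rx": 0, "ry": 0, "rz": 0}
  gripper: 1
  grip_force: 25

```text
clock: 9.15
ee_pos: [0.5106, -0.1364, 0.0713]
tcp_rot: [[0.001, -1.0, 0.005], [-1.0, -0.001, 0.001], [-0.001, -0.005, -1.0]]
contact_force: [-0.2, -0.2, -1.4]
width: 0.0274
```

Run:
```python
from h import *
o=robot.get_obs();print(o['ee_pos'],o['tcp_rot'],o['contact_force'],o['wrist_torque'],o['width'])
```

```text
[ 0.51057023 -0.13638856  0.0712888 ] [[ 6.40729081e-04 -9.99987330e-01  4.99298192e-03]
 [-9.99999641e-01 -6.37951322e-04  5.57905451e-04]
 [-5.54713102e-04 -4.99333760e-03 -9.99987379e-01]] [-0.23689202 -0.15837119 -1.44039925] [ 0.06651021  0.08875806 -0.01961276] 0.02744615388857312
```

Call:
carry_out:
  commands:
    - {"tx": 0, "ty": 0, "tz": -0.7, "rx": 0, "ry": 0, "rz": 0}
    - {"tx": 0, "ty": 0, "tz": -1, "rx": 0, "ry": 0, "rz": 0}
    - {"tx": 0, "ty": 0, "tz": -1, "rx": 0, "ry": 0, "rz": 0}
    - {"tx": 0, "ty": 0, "tz": -1, "rx": 0, "ry": 0, "rz": 0}
    - {"tx": 0, "ty": 0, "tz": -1, "rx": 0, "ry": 0, "rz": 0}

```text
clock: 9.65
ee_pos: [0.5059, -0.1363, 0.1874]
tcp_rot: [[-0.001, -1.0, -0.007], [-1.0, 0.001, 0.001], [-0.001, 0.007, -1.0]]
contact_force: [0.6, 0.2, -2.3]
width: 0.0273
```

Call:
carry_out:
  commands:
    - {"tx": 0, "ty": 0, "tz": -1, "rx": 0, "ry": 0, "rz": 0}
    - {"tx": 0, "ty": 0, "tz": 0, "rx": 0, "ry": 0, "rz": 0}

```text
clock: 9.85
ee_pos: [0.5073, -0.1364, 0.2166]
tcp_rot: [[-0.001, -1.0, -0.002], [-1.0, 0.001, 0.001], [-0.001, 0.002, -1.0]]
contact_force: [0.2, 0.6, -0.5]
width: 0.0274
```

```bash
python3 - <<'E'
from h import *
im,_,_=shot('side','s4')
cv2.imwrite('pics/s4z.png',cv2.resize(im[90:290,190:350,::-1],None,fx=3,fy=3,interpolation=cv2.INTER_CUBIC))
E
python3 plan.py .471 .25 .215 180 1 40
```

```text
clock 9.9 pos [ 0.5062 -0.1362  0.2147] N 16 F [-0.7  0.1 -2.6] w 0.0275
[{"tx": -0.97, "ty": 0.09, "tz": 0.0, "rx": 0.0, "ry": 0.0, "rz": -0.0}, {"tx": -0.97, "ty": 0.09, "tz": 0.0, "rx": 0.0, "ry": 0.0, "rz": -0.0}, {"tx": -0.97, "ty": 0.09, "tz": 0.0, "rx": 0.0, "ry": 0.0, "rz": -0.0}, {"tx": -0.97, "ty": 0.09, "tz": 0.0, "rx": 0.0, "ry": 0.0, "rz": -0.0}, {"tx": -0.97, "ty": 0.09, "tz": 0.0, "rx": 0.0, "ry": 0.0, "rz": -0.0}, {"tx": -0.97, "ty": 0.09, "tz": 0.0, "rx": 0.0, "ry": 0.0, "rz": -0.0}, {"tx": -0.97, "ty": 0.09, "tz": 0.0, "rx": 0.0, "ry": 0.0, "rz": -0.0}, {"tx": -0.97, "ty": 0.09, "tz": 0.0, "rx": 0.0, "ry": 0.0, "rz": -0.0}, {"tx": -0.97, "ty": 0.09, "tz": 0.0, "rx": 0.0, "ry": 0.0, "rz": -0.0}, {"tx": -0.97, "ty": 0.09, "tz": 0.0, "rx": 0.0, "ry": 0.0, "rz": -0.0}, {"tx": -0.97, "ty": 0.09, "tz": 0.0, "rx": 0.0, "ry": 0.0, "rz": -0.0}, {"tx": -0.97, "ty": 0.09, "tz": -0.0, "rx": 0.0, "ry": 0.0, "rz": -0.0}, {"tx": -0.97, "ty": 0.09, "tz": -0.0, "rx": 0.0, "ry": 0.0, "rz": -0.0}, {"tx": -0.97, "ty": 0.09, "tz": -0.0, "rx": 0.0, "ry": 0.0, "rz": -0.0}, {"tx": -0.97, "ty": 0.09, "tz": -0.0, "rx": 0.0, "ry": 0.0, "rz": -0.0}, {"tx": -0.97, "ty": 0.09, "tz": -0.0, "rx": 0.0, "ry": 0.0, "rz": -0.0}]
```

View pics/s4z.png

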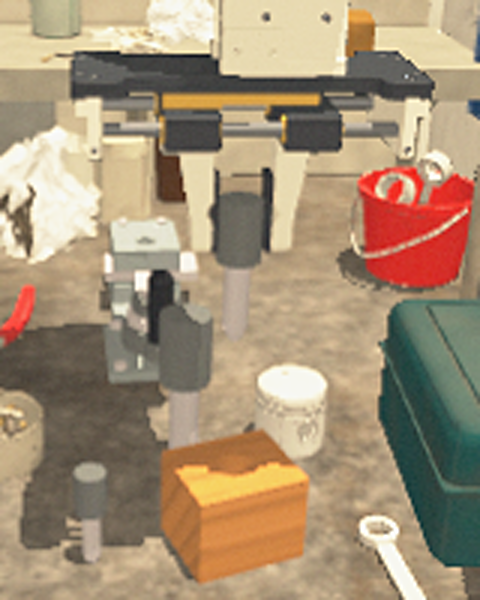

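Call:
carry_out:
  commands:
    - {"tx": -0.97, "ty": 0.09, "tz": 0, "rx": 0, "ry": 0, "rz": 0}
    - {"tx": -0.97, "ty": 0.09, "tz": 0, "rx": 0, "ry": 0, "rz": 0}
    - {"tx": -0.97, "ty": 0.09, "tz": 0, "rx": 0, "ry": 0, "rz": 0}
    - {"tx": -0.97, "ty": 0.09, "tz": 0, "rx": 0, "ry": 0, "rz": 0}
    - {"tx": -0.97, "ty": 0.09, "tz": 0, "rx": 0, "ry": 0, "rz": 0}

```text
clock: 10.4
ee_pos: [0.491, -0.0135, 0.2086]
tcp_rot: [[-0.008, -1.0, -0.014], [-1.0, 0.008, 0.002], [-0.001, 0.014, -1.0]]
contact_force: [0.5, -0.2, -2.7]
width: 0.0273
```

Call:
carry_out:
  commands:
    - {"tx": -0.97, "ty": 0.09, "tz": 0, "rx": 0, "ry": 0, "rz": 0}
    - {"tx": -0.97, "ty": 0.09, "tz": 0, "rx": 0, "ry": 0, "rz": 0}
    - {"tx": -0.97, "ty": 0.09, "tz": 0, "rx": 0, "ry": 0, "rz": 0}
    - {"tx": -0.97, "ty": 0.09, "tz": 0, "rx": 0, "ry": 0, "rz": 0}
    - {"tx": -0.97, "ty": 0.09, "tz": 0, "rx": 0, "ry": 0, "rz": 0}

```text
clock: 10.9
ee_pos: [0.4753, 0.1115, 0.2017]
tcp_rot: [[-0.009, -1.0, -0.025], [-1.0, 0.009, -0.001], [0.002, 0.025, -1.0]]
contact_force: [-0.2, -0.3, -2.3]
width: 0.0275
```

```bash
python3 plan.py .471 .25 .19 180 1 40
```

```text
clock 10.9 pos [0.4753 0.1115 0.2017] N 6 F [-0.2 -0.3 -2.3] w 0.0275
[{"tx": -0.92, "ty": 0.04, "tz": 0.08, "rx": 0.06, "ry": -0.0, "rz": -0.02}, {"tx": -0.92, "ty": 0.03, "tz": 0.08, "rx": 0.06, "ry": -0.0, "rz": -0.02}, {"tx": -0.92, "ty": 0.03, "tz": 0.08, "rx": 0.06, "ry": -0.0, "rz": -0.02}, {"tx": -0.92, "ty": 0.03, "tz": 0.08, "rx": 0.06, "ry": -0.0, "rz": -0.02}, {"tx": -0.92, "ty": 0.03, "tz": 0.08, "rx": 0.06, "ry": -0.0, "rz": -0.02}, {"tx": -0.92, "ty": 0.03, "tz": 0.08, "rx": 0.06, "ry": -0.0, "rz": -0.02}]
```

Call:
carry_out:
  commands:
    - {"tx": -0.92, "ty": 0.03, "tz": 0, "rx": 0.08, "ry": 0, "rz": -0.02}
    - {"tx": -0.92, "ty": 0.03, "tz": 0, "rx": 0.08, "ry": 0, "rz": -0.02}
    - {"tx": -0.92, "ty": 0.03, "tz": 0, "rx": 0.08, "ry": 0, "rz": -0.02}
    - {"tx": -0.92, "ty": 0.03, "tz": 0, "rx": 0.08, "ry": 0, "rz": -0.02}
    - {"tx": -0.92, "ty": 0.03, "tz": 0, "rx": 0.08, "ry": 0, "rz": -0.02}

```text
clock: 11.4
ee_pos: [0.4676, 0.2295, 0.194]
tcp_rot: [[-0.003, -1.0, -0.006], [-1.0, 0.003, -0.007], [0.007, 0.006, -1.0]]
contact_force: [0.9, -0.7, -1.7]
width: 0.0274
```

Call:
carry_out:
  commands:
    - {"tx": -0.6, "ty": 0.0, "tz": 0, "rx": 0.05, "ry": 0, "rz": 0}
    - {"tx": 0, "ty": 0, "tz": 0, "rx": 0, "ry": 0, "rz": 0}

```text
clock: 11.6
ee_pos: [0.4664, 0.2466, 0.1913]
tcp_rot: [[-0.001, -1.0, -0.005], [-1.0, 0.001, -0.01], [0.01, 0.005, -1.0]]
contact_force: [0.5, -0.6, -1.5]
width: 0.027
```

```bash
python3 plan.py .471 .25 .15 180 .5 40
```

```text
clock 11.6 pos [0.4664 0.2466 0.1913] N 4 F [ 0.5 -0.6 -1.5] w 0.027
[{"tx": -0.04, "ty": -0.05, "tz": 0.41, "rx": 0.02, "ry": -0.03, "rz": -0.0}, {"tx": -0.04, "ty": -0.05, "tz": 0.41, "rx": 0.02, "ry": -0.03, "rz": -0.0}, {"tx": -0.04, "ty": -0.05, "tz": 0.41, "rx": 0.02, "ry": -0.03, "rz": -0.0}, {"tx": -0.04, "ty": -0.05, "tz": 0.41, "rx": 0.02, "ry": -0.03, "rz": -0.0}]
```

Call:
carry_out:
  commands:
    - {"tx": -0.04, "ty": -0.05, "tz": 0.41, "rx": 0.02, "ry": -0.04, "rz": 0}
    - {"tx": -0.04, "ty": -0.05, "tz": 0.41, "rx": 0.02, "ry": -0.04, "rz": 0}
    - {"tx": -0.04, "ty": -0.05, "tz": 0.41, "rx": 0.02, "ry": -0.03, "rz": 0}
    - {"tx": -0.04, "ty": -0.05, "tz": 0.41, "rx": 0.02, "ry": -0.03, "rz": 0}
    - {"tx": 0, "ty": 0, "tz": 0, "rx": 0, "ry": 0, "rz": 0}

```text
clock: 12.1
ee_pos: [0.4703, 0.2472, 0.1441]
tcp_rot: [[-0.003, -1.0, -0.003], [-1.0, 0.003, -0.002], [0.002, 0.003, -1.0]]
contact_force: [-0.3, -0.1, -1.0]
width: 0.0272
```

```bash
python3 - <<'E'
from h import *
im,_,_=shot('side','s5')
cv2.imwrite('pics/s5z.png',cv2.resize(im[90:240,180:310,::-1],None,fx=4,fy=4,interpolation=cv2.INTER_CUBIC))
E
python3 plan.py .471 .25 .12 180 .5 40
```

```text
clock 12.15 pos [0.4706 0.2474 0.1449] N 3 F [ 0.1 -0.5 -2.3] w 0.0272
[{"tx": -0.03, "ty": -0.01, "tz": 0.33, "rx": 0.01, "ry": -0.01, "rz": -0.01}, {"tx": -0.03, "ty": -0.01, "tz": 0.33, "rx": 0.01, "ry": -0.01, "rz": -0.01}, {"tx": -0.03, "ty": -0.01, "tz": 0.33, "rx": 0.01, "ry": -0.01, "rz": -0.01}]
```

View pics/s5z.png

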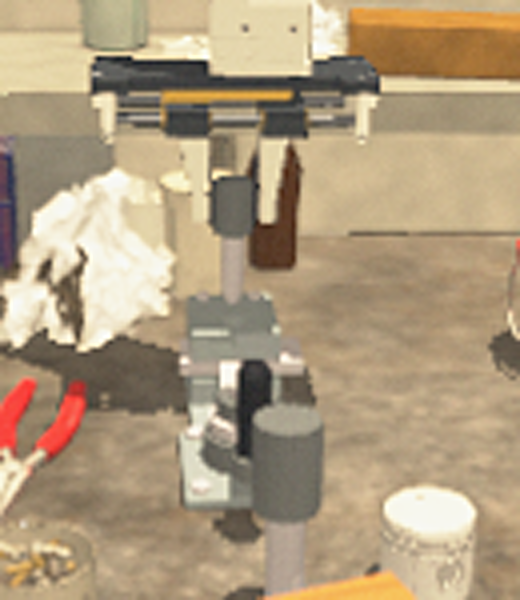

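Call:
carry_out:
  commands:
    - {"tx": -0.05, "ty": -0.01, "tz": 0.33, "rx": 0.01, "ry": -0.01, "rz": 0}
    - {"tx": -0.05, "ty": -0.01, "tz": 0.33, "rx": 0.01, "ry": -0.01, "rz": 0}
    - {"tx": 0, "ty": 0, "tz": 0.25, "rx": 0, "ry": 0, "rz": 0}

```text
clock: 12.45
ee_pos: [0.4722, 0.2506, 0.1221]
tcp_rot: [[-0.003, -1.0, 0.002], [-1.0, 0.003, 0.002], [-0.002, -0.002, -1.0]]
contact_force: [-0.3, -0.3, -2.5]
width: 0.0274
```

```bash
python3 plan.py .471 .25 .1 180 .3 40
```

```text
clock 12.45 pos [0.4722 0.2506 0.1221] N 3 F [-0.3 -0.3 -2.5] w 0.0274
[{"tx": 0.01, "ty": 0.02, "tz": 0.29, "rx": -0.01, "ry": 0.01, "rz": -0.02}, {"tx": 0.01, "ty": 0.02, "tz": 0.29, "rx": -0.01, "ry": 0.01, "rz": -0.02}, {"tx": 0.01, "ty": 0.02, "tz": 0.29, "rx": -0.01, "ry": 0.01, "rz": -0.02}]
```

Call:
carry_out:
  commands:
    - {"tx": 0.01, "ty": 0.03, "tz": 0.24, "rx": 0, "ry": 0, "rz": 0}
    - {"tx": 0.01, "ty": 0.02, "tz": 0.24, "rx": 0, "ry": 0, "rz": 0}
    - {"tx": 0, "ty": 0, "tz": 0, "rx": 0, "ry": 0, "rz": 0}

```text
clock: 12.75
ee_pos: [0.4711, 0.2507, 0.1084]
tcp_rot: [[-0.003, -1.0, 0.002], [-1.0, 0.003, 0.003], [-0.003, -0.002, -1.0]]
contact_force: [0.3, 1.7, -2.5]
width: 0.027
```

Call:
carry_out:
  commands:
    - {"tx": 0, "ty": 0, "tz": 0.16, "rx": 0, "ry": 0, "rz": 0}
    - {"tx": 0, "ty": 0, "tz": 0.16, "rx": 0, "ry": 0, "rz": 0}

```text
clock: 12.95
ee_pos: [0.4719, 0.2512, 0.1008]
tcp_rot: [[-0.002, -1.0, 0.004], [-1.0, 0.002, 0.003], [-0.003, -0.004, -1.0]]
contact_force: [2.2, 0.2, 1.8]
width: 0.0271
```

Call:
carry_out:
  commands:
    - {"tx": 0, "ty": 0, "tz": 0.2, "rx": 0, "ry": 0, "rz": 0}
    - {"tx": 0, "ty": 0, "tz": 0.2, "rx": 0, "ry": 0, "rz": 0}

```text
clock: 13.15
ee_pos: [0.4727, 0.2518, 0.0913]
tcp_rot: [[-0.002, -1.0, 0.005], [-1.0, 0.002, 0.005], [-0.005, -0.005, -1.0]]
contact_force: [-1.8, -0.3, 1.4]
width: 0.0273
```

Call:
carry_out:
  commands:
    - {"tx": 0.03, "ty": 0.03, "tz": 0.2, "rx": 0, "ry": 0, "rz": 0}
    - {"tx": 0, "ty": 0.03, "tz": 0.2, "rx": 0, "ry": 0, "rz": 0}
    - {"tx": 0, "ty": 0, "tz": 0.16, "rx": 0, "ry": 0, "rz": 0}

```text
clock: 13.45
ee_pos: [0.4719, 0.2515, 0.0762]
tcp_rot: [[-0.002, -1.0, 0.007], [-1.0, 0.002, 0.006], [-0.006, -0.007, -1.0]]
contact_force: [1.0, 0.7, -1.2]
width: 0.0274
```

Call:
carry_out:
  commands:
    - {"tx": 0, "ty": 0, "tz": 0.12, "rx": 0, "ry": 0, "rz": 0}
    - {"tx": 0, "ty": 0, "tz": 0.1, "rx": 0, "ry": 0, "rz": 0}

```text
clock: 13.65
ee_pos: [0.4721, 0.2517, 0.0745]
tcp_rot: [[0.001, -1.0, 0.008], [-1.0, -0.001, 0.005], [-0.005, -0.008, -1.0]]
contact_force: [-15.2, -3.2, 41.5]
width: 0.0274
```

Call:
carry_out:
  commands:
    - {"tx": 0, "ty": 0, "tz": -0.03, "rx": 0, "ry": 0, "rz": 0}
    - {"tx": 0, "ty": 0, "tz": 0, "rx": 0, "ry": 0, "rz": 0}

```text
clock: 13.85
ee_pos: [0.4716, 0.2517, 0.0759]
tcp_rot: [[0.001, -1.0, 0.008], [-1.0, -0.001, 0.005], [-0.005, -0.008, -1.0]]
contact_force: [2.6, 0.4, -0.9]
width: 0.0277
```

Call:
carry_out:
  commands:
    - {"tx": 0, "ty": 0, "tz": 0, "rx": 0, "ry": 0, "rz": 0}
    - {"tx": 0, "ty": 0, "tz": 0, "rx": 0, "ry": 0, "rz": 0}
    - {"tx": 0, "ty": 0, "tz": 0, "rx": 0, "ry": 0, "rz": 0}
    - {"tx": 0, "ty": 0, "tz": -0.2, "rx": 0, "ry": 0, "rz": 0}
  gripper: 0.4

```text
clock: 14.25
ee_pos: [0.47, 0.2502, 0.0787]
tcp_rot: [[-0.0, -1.0, 0.004], [-1.0, 0.0, 0.002], [-0.002, -0.004, -1.0]]
contact_force: [0.6, -0.8, 0.5]
width: 0.051
```

Call:
carry_out:
  commands:
    - {"tx": 0, "ty": 0, "tz": -1, "rx": 0, "ry": 0, "rz": 0}
    - {"tx": 0, "ty": 0, "tz": -1, "rx": 0, "ry": 0, "rz": 0}
    - {"tx": 0, "ty": 0, "tz": -1, "rx": 0, "ry": 0, "rz": 0}
    - {"tx": 0, "ty": 0, "tz": -1, "rx": 0, "ry": 0, "rz": 0}
    - {"tx": 0, "ty": 0, "tz": -0.5, "rx": 0, "ry": 0, "rz": 0}

```text
clock: 14.75
ee_pos: [0.4682, 0.2483, 0.194]
tcp_rot: [[-0.001, -1.0, -0.001], [-1.0, 0.001, -0.003], [0.003, 0.001, -1.0]]
contact_force: [0.9, -0.4, -0.4]
width: 0.0527
```

```bash
python3 - <<'E'
from h import *
im,_,_=shot('side','s6')
cv2.imwrite('pics/s6z.png',cv2.resize(im[90:240,180:310,::-1],None,fx=4,fy=4,interpolation=cv2.INTER_CUBIC))
E
python3 plan.py .48 -.06 .2 180 1 40
```

```text
clock 14.8 pos [0.4689 0.2488 0.1955] N 13 F [0.9 0.6 2.3] w 0.0524
[{"tx": 0.95, "ty": -0.03, "tz": -0.01, "rx": -0.0, "ry": -0.0, "rz": -0.0}, {"tx": 0.95, "ty": -0.03, "tz": -0.01, "rx": -0.0, "ry": -0.0, "rz": -0.0}, {"tx": 0.95, "ty": -0.03, "tz": -0.01, "rx": -0.0, "ry": -0.0, "rz": -0.0}, {"tx": 0.95, "ty": -0.03, "tz": -0.01, "rx": -0.0, "ry": -0.0, "rz": -0.0}, {"tx": 0.95, "ty": -0.03, "tz": -0.01, "rx": -0.0, "ry": -0.0, "rz": -0.0}, {"tx": 0.95, "ty": -0.03, "tz": -0.01, "rx": -0.0, "ry": -0.0, "rz": -0.0}, {"tx": 0.95, "ty": -0.03, "tz": -0.01, "rx": -0.0, "ry": -0.0, "rz": -0.0}, {"tx": 0.95, "ty": -0.03, "tz": -0.01, "rx": -0.0, "ry": -0.0, "rz": -0.0}, {"tx": 0.95, "ty": -0.03, "tz": -0.01, "rx": -0.0, "ry": -0.0, "rz": -0.0}, {"tx": 0.95, "ty": -0.03, "tz": -0.01, "rx": -0.0, "ry": -0.0, "rz": -0.0}, {"tx": 0.95, "ty": -0.03, "tz": -0.01, "rx": -0.0, "ry": -0.0, "rz": -0.0}, {"tx": 0.95, "ty": -0.03, "tz": -0.01, "rx": -0.0, "ry": -0.0, "rz": -0.0}, {"tx": 0.95, "ty": -0.03, "tz": -0.01, "rx": -0.0, "ry": -0.0, "rz": -0.0}]
```

View pics/s6z.png

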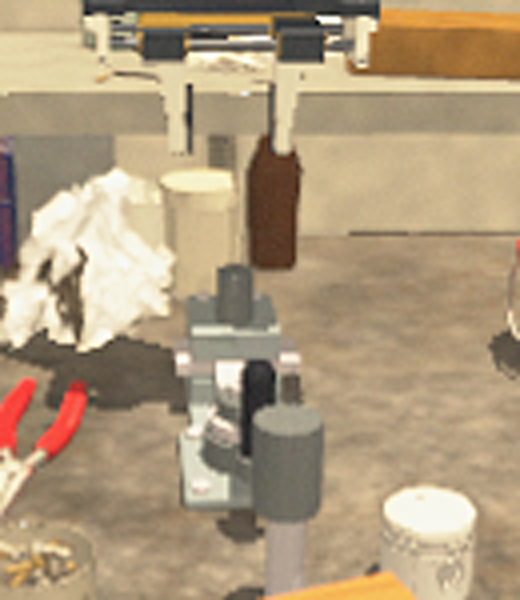

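Run:
```python
from h import *
im,dep,c=load('side','s6')
P=cloud(c,dep)
print('fork region heights')
q=P[150:185,228:252].reshape(-1,3)
q=q[(abs(q[:,0]-.471)<.03)&(abs(q[:,1]-.25)<.03)&(q[:,2]>.072)]
print(len(q),q.min(0).round(4),q.max(0).round(4),np.percentile(q[:,2],[50,90,95,98]).round(4))
t=q[q[:,2]>.1];print('top',len(t),t.mean(0).round(4),t.min(0).round(4),t.max(0).round(4))
# predicted pixels for home head top / bottom and standing-high
for z in (.106,.110,.135,.066): print(z,proj(c,[[.471,.25,z],[.471,.236,z]]).round(1).tolist())
g=P[178:215,235:255].reshape(-1,3);m=im[178:215,235:255].reshape(-1,3).max(1)<60
g=g[m&(g[:,2]>.06)];print('grip',len(g),np.median(g,0).round(4),g.min(0).round(3),g.max(0).round(3))
```

```text
fork region heights
121 [0.4589 0.2355 0.0723] [0.4827 0.2622 0.1071] [0.0929 0.1056 0.1057 0.1061]
top 39 [0.4707 0.2465 0.1045] [0.4591 0.2355 0.1009] [0.4827 0.2622 0.1071]
0.106 [[238.0, 157.2], [238.3, 158.8]]
0.11 [[238.0, 155.9], [238.3, 157.5]]
0.135 [[238.0, 147.6], [238.3, 149.2]]
0.066 [[238.0, 170.1], [238.3, 171.8]]
grip 92 [0.4712 0.0436 0.1027] [0.466 0.039 0.063] [0.484 0.055 0.119]
```

Run:
```python
from h import *
im,dep,c=load('side','s6');P=cloud(c,dep)
im0,dep0,c0=load('side','side0');P0=cloud(c0,dep0)
for Q in(P0,P):
    q=Q[205:245,270:305].reshape(-1,3);q=q[(q[:,2]>.01)&(q[:,2]<.06)&(abs(q[:,0]-.57)<.04)&(abs(q[:,1]+.012)<.05)];print('piston',len(q),q.mean(0).round(4))
print(robot.job_done())
```

```text
piston 550 [ 0.5686 -0.0247  0.0392]
piston 554 [ 0.5682 -0.0246  0.0392]
the job is handed in; nothing more can be done
None
```

The locking pin is in the fork, fully home and released, and the job was handed in at about 14.8 s of the 64 s. No verdict is reported, so this rests on my own checks.

I swung the plate round by its lever, took the pin from the wooden holder, lowered it through cheek, plate and lower cheek, let go and raised the gripper clear.

**Last checks (side camera, after release):**
- **Pin height:** the head's top is at 105.7 mm, against 106 mm when fully home.
- **Pin position:** the head is at x about 0.471 and y about 0.249 m, against the fork hole at (0.471, 0.250). I judged the pin upright from the picture and the seated height; I did not measure its angle.
- **Lever:** the grip is at x about 0.471–0.474 m, within a few mm of the line from fork to pivot and well inside the 18 mm allowed.
- **Piston:** it moved less than 1 mm between the first and last pictures.

**What did not go as planned:**
- **Plate angle:** the top camera showed the plate about 4–5 mm past the fork hole's axis after the swing. I left it, and the pin's taper went in with only a few newtons and drew it into line.
- **Pressing home:** the wrist force peaked at 41.5 N, with the push going through the pin on the cheek and not the gripper's body. The wrist limit is 120 N.
- **Calls refused:** the first three move calls were refused because zero entries were left out. The arm did not move and no time passed.

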